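# Set up the wound-dressing tray in order of use

## Task

Set up the dressing tray for the next trainee: lay the ring forceps, the probe and the spatula in the tray's three front lanes in this order of use, the forceps in the lane nearest the practice wound pad, each straight along the middle of its own lane with its handle towards the front edge (the robot's side). In the well at the back of the tray, stand the gallipot upright straight behind the forceps' lane and the ointment jar upright straight behind the spatula's lane. Set everything down rather than dropping it, let go of it all, and leave the kidney dish and the saline bottle where they are.

Things in the scene. Friction and masses are not known exactly. Their poses are not given: they have to be found in the camera images.
- tray: Metal tray 276 (x) x 242 (y), fixed. Origin: underside centre; x to its back, away from the robot (yaw within 0.15). Floor top z=3, walls 3 thick, rim top z=14. Ribs along x at y=+-38 and across at x=55 (4 wide, top z=7) make 3 front lanes, 190 long, middles x=-40, y=78, 0, -78; behind is one open well, x 57 to 135: places behind the outer lanes x=96, y=+-78. On the left or right half. mm.
- wound_pad: Practice wound pad: skin-coloured slab with dark red wounds on a black base, 190 x 130 mm, 26 mm high, fixed, need not be touched. Origin: centre of its underside. Stands at the far left or far right end of the table, so it lies well out towards the tray's +y side or its -y side: that side of the tray is the one nearest the pad.
- forceps: Closed rigid steel forceps with two finger rings (43 mm over both), 150 mm long, lying flat. Origin: underside, mid-length; x from rings to jaw tips. Two parallel shanks, together 11 mm wide, 7 mm high, from x=-44 to 18 mm; joint 12 mm wide at x=27. Grip across the shanks near x=-15 mm (balance at -19). Starts on the grey drying mat (4 mm thick), x within 0.4 rad of world x. 45 g.
- probe: Steel wound probe, 150 mm long: square-sided handle 9 mm wide, 8 mm high (x=-75 to 5 mm) with dark grooves, then a 3 mm rod with a small ball end. Origin: underside, mid-length; x from handle to ball. Balances near x=-25 mm: grip the handle at about x=-20. Starts on the grey drying mat (4 mm thick), x within 0.4 rad of world x. 35 g.
- spatula: Ointment spatula, 150 mm long: dark wooden handle 12 mm wide, 9 mm high (x=-75 to 2 mm), then a flat round-ended steel blade up to 22 mm wide. Origin: underside, mid-length; x from handle to blade tip. Balances near x=-7 mm: grip the handle at about x=-15. Starts on the grey drying mat (4 mm thick), x within 0.4 rad of world x. 40 g.
- gallipot: Gallipot: small open round steel cup, empty, upright, 57 mm across the rim, 36 mm high, outside narrowing from 55 mm at 33 mm height to 51 mm at 5 mm. Origin: centre of its underside; z up. Grip from above across the outside, fingertips at about half its height (so they clear the tray's rim). Starts on the far part of the drying mat. 60 g.
- jar: Closed white ointment jar with screw cap and paper label, upright, 50 mm across, 46 mm high. Origin: centre of its underside; z up. Grip from above across the outside, fingertips at about half its height (so they clear the tray's rim). Starts on the far part of the drying mat. 90 g.
- kidney_dish: Bystander: loose steel kidney-shaped dish, 200 x 98 mm, 42 mm high, at the opposite end of the table from the wound pad. Origin: middle of its underside.
- saline: Bystander: loose clear plastic saline bottle with blue cap, 66 mm across, 165 mm high, beyond the work, between tray and mat. Origin: centre of its underside.
There are look-alikes about, which are no part of the job. What is shaped like the jar but yellow is not meant.

How it is judged:
At the end, for the whole second after the job is handed in: From the pad side: forceps, probe, spatula, each flat in its lane within 15 mm of its middle line, 18 mm lengthwise and 0.22 rad, handle to the front; gallipot behind the forceps' lane, jar behind the spatula's, upright, within 15 mm in x and y; all on the tray floor, released, at rest (((y of wound_pad in the frame of tray above 0 m and x of forceps in the frame of tray between -0.058 and -0.022 m and y of forceps in the frame of tray between 0.063 and 0.093 m and x of probe in the frame of tray between -0.058 and -0.022 m and y of probe in the frame of tray between -0.015 and 0.015 m and x of spatula in the frame of tray between -0.058 and -0.022 m and y of spatula in the frame of tray between -0.093 and -0.063 m and x of gallipot in the frame of tray between 0.081 and 0.111 m and y of gallipot in the frame of tray between 0.063 and 0.093 m and x of jar in the frame of tray between 0.081 and 0.111 m and y of jar in the frame of tray between -0.093 and -0.063 m) or (y of wound_pad in the frame of tray below 0 m and x of forceps in the frame of tray between -0.058 and -0.022 m and y of forceps in the frame of tray between -0.093 and -0.063 m and x of probe in the frame of tray between -0.058 and -0.022 m and y of probe in the frame of tray between -0.015 and 0.015 m and x of spatula in the frame of tray between -0.058 and -0.022 m and y of spatula in the frame of tray between 0.063 and 0.093 m and x of gallipot in the frame of tray between 0.081 and 0.111 m and y of gallipot in the frame of tray between -0.093 and -0.063 m and x of jar in the frame of tray between 0.081 and 0.111 m and y of jar in the frame of tray between 0.063 and 0.093 m)) and angle between the x axis of each of forceps, probe, spatula and the x axis of tray, either way round below 0.22 rad and x of tray in the frame of forceps above 0 m and x of tray in the frame of probe above 0 m and x of tray in the frame of spatula above 0 m and z of each of forceps, probe, spatula, gallipot, jar in the frame of tray below 0.007 m and angle between each of forceps, probe, spatula, gallipot, jar's own z axis and vertical below 0.1 rad and linear speed of each of forceps, probe, spatula, gallipot, jar below 0.02 m/s and angular speed of each of forceps, probe, spatula, gallipot, jar below 0.2 rad/s and contact force between each of forceps, probe, spatula, gallipot, jar and the fingers below 0.05 N); the robot touches nothing.
It fails at once if an instrument is dropped or thrown (falls free by more than about 25 mm) ((linear speed of forceps above 0.7 m/s and contact force between forceps and anything else below 0.01 N) or (linear speed of probe above 0.7 m/s and contact force between probe and anything else below 0.01 N) or (linear speed of spatula above 0.7 m/s and contact force between spatula and anything else below 0.01 N)).
It fails at once if the gallipot or the jar is dropped or thrown (falls free by more than about 25 mm) ((linear speed of gallipot above 0.7 m/s and contact force between gallipot and anything else below 0.01 N) or (linear speed of jar above 0.7 m/s and contact force between jar and anything else below 0.01 N)).
It fails at once if the kidney dish is pushed more than 20 mm out of its place, or tipped (distance of kidney_dish from where it was at the start of the episode above 0.02 m or angle between kidney_dish's own z axis and vertical above 0.3 rad).
It fails at once if the saline bottle is pushed more than 20 mm out of its place, or tipped (distance of saline from where it was at the start of the episode above 0.02 m or angle between saline's own z axis and vertical above 0.3 rad).
It also fails if it takes over 138 s, if anything falls off the work surface, if the arm or the gripper's body presses on something with over 40 N, if the wrist force passes 120 N, or if a joint passes its speed limit or range.

## Robot

A 6-joint arm with a two-finger parallel gripper is mounted at the origin on the work surface. World frame = base frame: x ahead of the robot, y to its left, z up, the work surface at z = 0. Lengths are in m, angles in rad, forces in N, time in s.
With the tool pointing down it reaches from about 0.35 to 0.975 m from the base axis. Payload 4.9 kg.
Tool frame: the origin (TCP) lies at the very end of the fingers, on their centre line; the grasp point (between the pads) lies 19 mm behind it; z points along the fingers, x is the direction in which the jaws open and shut, and the axes are right-handed (so a half turn about z gives the same grasp; the last joint's range is limited). The gripper opens to 85 mm and grips with 20 to 120 N. Pads are 22 mm wide; open, the fingers measure 114 mm over their backs; the gripper's body (76 mm by 85 mm) begins 54 mm behind the grasp point. The pads swing forward as they close: fully open they stand 13 mm farther back than shut.
Start: joints at [-0.119, 0.053, 1.613, -0, 1.476, -0.119], TCP at [0.625, 0, 0.192] pointing down, gripper open.
Joint ranges: [-3.01, 3.01], [-1.01, 2.22], [0.06, 2.58], [-1.02, 4.17], [0.09, 2.62], [-3.14, 3.14]. Speed limits (rad/s): [2.57, 2.57, 3.14, 3.14, 3.14, 3.14].

## Interface

Orientations are given as a rotation vector (axis times angle).
In Python, from station import ctrl, get_image, calibration, job gives the robot as it stands.
- The arm moves only by the tool jog_arm, never from a script. Its argument "deltas" is a list of rows, each a list of 3 entries, a list of its own where there are three numbers: the turn, a rotation vector about the tool's x, y, z in degrees, then the shift along the tool's x, y, z in m, then the finger opening in m, from 0 to 0.0854. In form: [[[ax, ay, az], [tx, ty, tz], gripper], ...]. A call has 1 to 12 rows; each row is the pose to reach, as a shift and turn from the pose commanded when the call began, along the tool's axes at that moment; what a row does not reach only later rows make up. A row lasts 1/12 s, in which the tool goes at most 41.7 mm and 7.16 degrees, less where a joint would pass 70% of its speed; a pose out of reach is approached as far as the arm can. A call with a gripper value outside its range is refused whole. The fingers move at their own pace and stop on an object; "squeeze" is the grip in N (left out, the last holds). Time passes only in rows, so rows that repeat a pose let the fingers close. It gives the time, the measured TCP pose, the force and the opening at its end, in the units of the state.
- ctrl.get_obs(): the state, without advancing time (a new reading comes with each control period).
- get_image(name): name is "scene" or "side" or "wrist"; returns the picture (420x560x3 uint8, red, green, blue); there is no depth.
- calibration(name): a dict with "mtx" (3x3 intrinsics, pixels), "origin" and "rotation" of the camera in the world; the wrist camera has in their place "tool_from_camera" (4x4, takes a point from camera to tool coordinates, whose origin is the TCP and whose axes are the tool frame's). Camera axes: x right, y up, looking along -z (the intrinsics and any distortion apply to the point x, -y, -z); pixel columns grow to the right and rows downward; lengths in m; the calibration is good to about 2 mm. A picture is of the moment at which its call begins: read the wrist's pose just before it. calibration takes no time and is no camera call.
- job.finish_job(): hands the job in, once; it reports no verdict.
The state is a dict: "t": time; "q": joint angles; "dq": joint speeds; "effort": joint torques, N m; "tool_pos": TCP position; "tool_rot": TCP orientation; "contact_force": force on the tool from outside, world axes, zero at the start; "wrist_torque": the same for the moment, N m; "opening": finger opening in m.
Only numpy, scipy, OpenCV 4.12 (cv2) and the standard library are available. Lean on these libraries where they do the work, as an engineer would, in place of code of your own. Each camera call takes 0.05 s, during which the arm holds its last target.

## Working session

There is one attempt and no reset: what is moved stays moved. The work goes in short steps, Python scripts to look and compute and a tool call to move; the robot and the scene stay as the last step left them, time stands still between calls to the robot, and variables do not carry over. Pictures are saved under pics/ and viewed, and the job is handed in when it is done.

Besides the shell and the picture viewer there is one more tool, called after "Emit:" in YAML: its name, and indented under it one key for each argument. jog_arm: Moves the arm, as the interface text tells. Its arguments: {"type":"object","properties":{"deltas":{"type":"array","items":{"type":"array"}},"squeeze":{"type":"number"}},"required":["deltas"]}

```bash
ls; mkdir -p pics
python3 - <<'E'
from station import ctrl,get_image,calibration,job
import cv2
for n in ["scene","side","wrist"]:
    im=get_image(n); cv2.imwrite(f"pics/{n}0.png",im[:,:,::-1])
    c=calibration(n); print(n,c)
print(ctrl.get_obs())
E
```

```text
pics
scene {'mtx': array([[540.12256337,   0.        , 276.31275367],
       [  0.        , 540.12256337, 205.89095548],
       [  0.        ,   0.        ,   1.        ]]), 'origin': array([1.48164948, 0.13766775, 1.23764077]), 'rotation': array([0.48594311, 0.54028503, 1.67127016])}
side {'mtx': array([[458.00777685,   0.        , 275.80231691],
       [  0.        , 458.00777685, 212.76926587],
       [  0.        ,   0.        ,   1.        ]]), 'origin': array([0.12020571, 1.00110109, 0.84129629]), 'rotation': array([ 0.27163609, -1.22871597, -2.45235913])}
wrist {'mtx': array([[336.90645429,   0.        , 278.99079574],
       [  0.        , 336.90645429, 207.44444574],
       [  0.        ,   0.        ,   1.        ]]), 'tool_from_camera': array([[ 9.99999616e-01, -1.06248023e-04,  8.70458390e-04,
         7.87938713e-05],
       [ 1.80806876e-04, -9.46322974e-01, -3.23222517e-01,
        -8.35917290e-02],
       [ 8.58076526e-04,  3.23222550e-01, -9.46322591e-01,
        -1.81420850e-01],
       [ 0.00000000e+00,  0.00000000e+00,  0.00000000e+00,
         1.00000000e+00]])}
{'t': 0.15, 'q': array([-1.19020283e-01,  5.32397533e-02,  1.61396651e+00,  5.69241194e-06,
        1.47600459e+00, -1.19006589e-01]), 'dq': array([ 9.63684672e-05, -1.68323104e-03, -3.06822157e-03, -3.08832285e-04,
       -3.75168571e-04,  1.41649070e-03]), 'effort': array([ 5.10442842e-04, -3.94241810e+01, -3.70721948e+01, -1.15854355e-04,
        4.61802789e-03,  5.00508997e-05]), 'tool_pos': array([6.24454166e-01, 5.48342224e-05, 1.90731295e-01]), 'tool_rot': array([-3.14139388e+00,  2.23630676e-05,  2.52266765e-03]), 'contact_force': array([ 0.49005643,  0.08977529, -1.10573901]), 'wrist_torque': array([-0.03944895,  0.04877009,  0.00153421]), 'opening': 0.08589455530547906}
```

View pics/scene0.png

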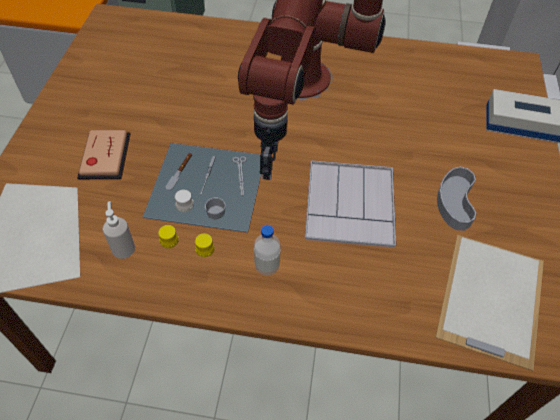

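View pics/side0.png

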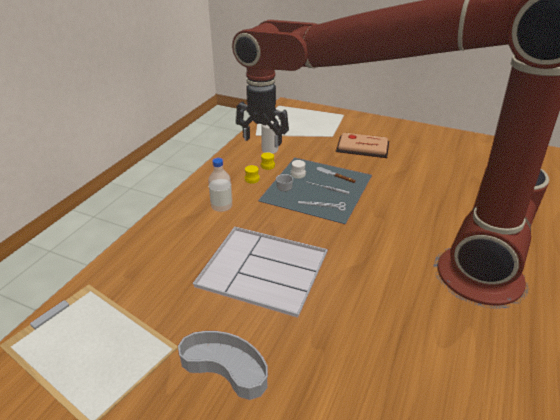

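View pics/wrist0.png

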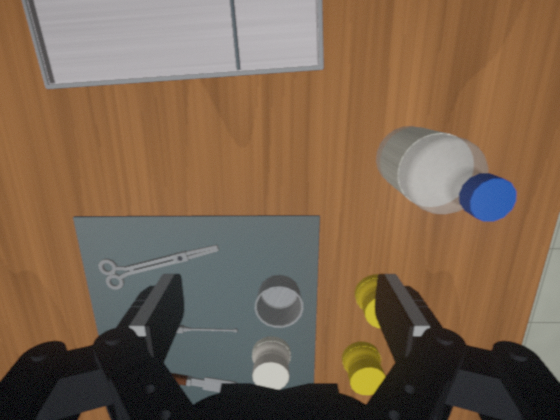

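```bash
cat > h.py <<'E'
from station import ctrl,get_image,calibration,job
import cv2,numpy as np
from scipy.spatial.transform import Rotation as R
def cam(n,obs=None):
    c=calibration(n)
    if n!="wrist": return c["mtx"],np.array(c["origin"]),R.from_rotvec(c["rotation"]).as_matrix()
    T=c["tool_from_camera"]; Rt=R.from_rotvec(obs["tool_rot"]).as_matrix()
    return c["mtx"],obs["tool_pos"]+Rt@T[:3,3],Rt@T[:3,:3]
def px2w(C,uv,z):
    K,o,Rm=C; uv=np.atleast_2d(np.array(uv,float))
    d=np.c_[(uv[:,0]-K[0,2])/K[0,0],-(uv[:,1]-K[1,2])/K[1,1],-np.ones(len(uv))]@Rm.T
    s=(z-o[2])/d[:,2]; return (o+s[:,None]*d)[:,:2]
def w2px(C,p):
    K,o,Rm=C; q=(np.atleast_2d(p)-o)@Rm
    return np.c_[K[0,0]*q[:,0]/-q[:,2]+K[0,2],K[1,1]*-q[:,1]/-q[:,2]+K[1,2]]
def grab(n,name):
    o=ctrl.get_obs(); im=get_image(n)[:,:,::-1].copy(); cv2.imwrite(f"pics/{name}.png",im); return im,cam(n,o),o
def move(cmd,cpsi,tgt,psi):
    "cmd xyz, yaw(deg) -> turn z deg, shift in tool axes"
    Rt=R.from_euler('z',cpsi,degrees=True).as_matrix()@np.diag([1,-1,-1.])
    return -(psi-cpsi),Rt.T@(np.array(tgt)-np.array(cmd))
E
python3 - <<'E'
from h import *
C=cam("scene")
np.set_printoptions(precision=4,suppress=True)
for nm,uv,z in [("tray corners",[(310,161),(393,165),(395,243),(307,236)],.014),("mat",[(168,145),(264,155),(248,228),(145,218)],.004),
 ("jar",[(184,193)],.05),("gall",[(215,202)],.04),("yel",[(168,231),(204,239)],.046),("forceps",[(239,158),(242,193)],.006),("probe",[(212,158),(202,192)],.006),("spat",[(187,155),(169,187)],.006),("pad",[(107,153)],.026),("sal",[(267,268)],0)]:
    print(nm,px2w(C,uv,z).tolist())
E
```

```text
tray corners [[0.3924137701194237, 0.08658883539805454], [0.3642286254887499, 0.33508251741893846], [0.6447022291728742, 0.34944048613615863], [0.6631987921869762, 0.11200389532814184]]
mat [[0.3956155979717648, -0.35552668706505974], [0.38408426823365227, -0.055824115125636564], [0.6583247297172174, -0.05233988305471038], [0.674688810315273, -0.34137182566706425]]
jar [[0.6039862883410343, -0.24301705559433193]]
gall [[0.6124029001263616, -0.1535813875403277]]
yel [[0.7323272920422956, -0.2525792014442987], [0.7405773518109355, -0.15285161843095044]]
forceps [[0.4113375123651275, -0.12821457774926173], [0.5423318568080067, -0.09252622147527081]]
probe [[0.4257787285763943, -0.2088439922474988], [0.5588698494696903, -0.20701234781410768]]
spat [[0.4272728289634342, -0.28646735194180495], [0.5575635990852232, -0.3056868337841545]]
pad [[0.47874442945352147, -0.5167289654071775]]
sal [[0.7721690267869473, 0.020615276675268482]]
```

Emit:
jog_arm:
  deltas:
    - [[0,0,0],[-0.055,-0.085,-0.034],0.085]
    - [[0,0,0],[-0.11,-0.17,-0.068],0.085]
    - [[0,0,0],[-0.11,-0.17,-0.068],0.085]
    - [[0,0,0],[-0.11,-0.17,-0.068],0.085]
    - [[0,0,0],[-0.11,-0.17,-0.068],0.085]
    - [[0,0,0],[-0.11,-0.17,-0.068],0.085]
    - [[0,0,0],[-0.11,-0.17,-0.068],0.085]
    - [[0,0,0],[-0.11,-0.17,-0.068],0.085]
    - [[0,0,0],[-0.11,-0.17,-0.068],0.085]

```text
t: 0.9
tool_pos: [0.5151, 0.1689, 0.2585]
tool_rot: [3.141, -0.002, -0.003]
contact_force: [0.0, -0.9, -0.0]
opening: 0.0851
```

Run:
```python
from h import *
im,C,o=grab("wrist","w1"); print(o["tool_pos"],o["tool_rot"])
```

```text
[0.5151206  0.16893716 0.258465  ] [ 3.14078296e+00 -1.92575947e-03 -2.67972837e-03]
```

View pics/w1.png

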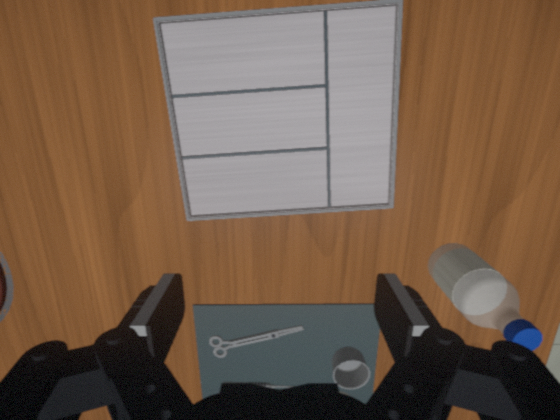

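Emit:
jog_arm:
  deltas:
    - [[0,0,0],[0,0.1,0],0.085]
    - [[0,0,0],[0,0.2,0],0.085]
    - [[0,0,0],[0,0.3,0],0.085]
    - [[0,0,0],[0,0.42,0],0.085]
    - [[0,0,0],[0,0.42,0],0.085]
    - [[0,0,0],[0,0.42,0],0.085]
    - [[0,0,0],[0,0.42,0],0.085]
    - [[0,0,0],[0,0.42,0],0.085]
    - [[0,0,0],[0,0.42,0],0.085]
    - [[0,0,0],[0,0.42,0],0.085]
    - [[0,0,0],[0,0.42,0],0.085]
    - [[0,0,0],[0,0.42,0],0.085]

```text
t: 1.95
tool_pos: [0.5138, -0.2533, 0.2581]
tool_rot: [-3.14, 0.009, 0.004]
contact_force: [-0.3, 0.6, 0.2]
opening: 0.0852
```

Run:
```python
from h import *
im,C,o=grab("wrist","w2"); print(o["tool_pos"],o["tool_rot"])
np.save("w2obs.npy",np.r_[o["tool_pos"],o["tool_rot"]])
```

```text
[ 0.51379922 -0.25329172  0.25812889] [-3.14016274  0.00943285  0.00371561]
```

View pics/w2.png

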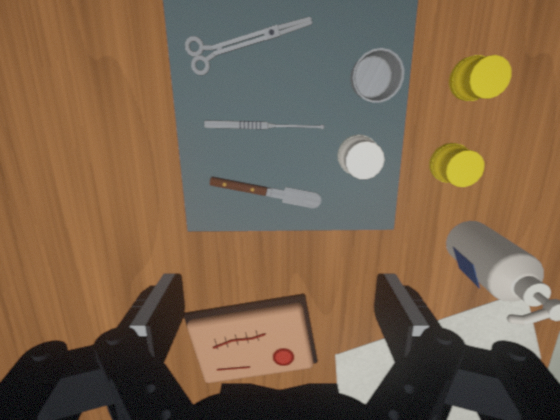

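Run:
```python
from h import *
np.set_printoptions(precision=4,suppress=True)
im1=cv2.imread("pics/w1.png"); im2=cv2.imread("pics/w2.png")
C1=cam("wrist",{"tool_pos":np.array([0.5151206,0.16893716,0.258465]),"tool_rot":np.array([3.14078296,-1.92575947e-03,-2.67972837e-03])})
v=np.load("w2obs.npy"); C2=cam("wrist",{"tool_pos":v[:3],"tool_rot":v[3:]})
# tray: low saturation
hsv=cv2.cvtColor(im1,cv2.COLOR_BGR2HSV); m=((hsv[:,:,1]<60)&(hsv[:,:,2]>60)).astype(np.uint8); m[228:]=0; 
m=cv2.morphologyEx(m,cv2.MORPH_CLOSE,np.ones((7,7)))
cs,_=cv2.findContours(m,0,1); c=max(cs,key=cv2.contourArea); ap=cv2.approxPolyDP(cv2.convexHull(c),8,True)[:,0]; print("tray px",ap.tolist())
w=px2w(C1,ap,.014); print(w); 
print("sides",np.linalg.norm(w-np.roll(w,-1,0),axis=1),"centre",w.mean(0))
# mat objects
hsv=cv2.cvtColor(im2,cv2.COLOR_BGR2HSV); print("mat hsv",hsv[150,250],hsv[60,330])
mm=cv2.inRange(im2,np.array([0,0,0]),np.array([255,255,255]))
bg=im2[100,300].astype(int); d=np.abs(im2.astype(int)-np.median(im2[80:110,220:330].reshape(-1,3),axis=0)).max(2)
m=(d>28).astype(np.uint8); reg=np.zeros_like(m); reg[5:225,183:335]=1; m*=reg
cv2.imwrite("pics/m2.png",m*255)
cs,_=cv2.findContours(m,0,1)
for c in cs:
    if cv2.contourArea(c)<100: continue
    print(cv2.boundingRect(c),cv2.contourArea(c),cv2.minAreaRect(c))
cv2.imwrite("pics/c2.png",cv2.resize(im2[0:215,175:415],None,fx=3.2,fy=3.2,interpolation=cv2.INTER_CUBIC)[:600,:800][:, :])
```

```text
tray px [[402, 0], [393, 207], [187, 220], [153, 18]]
[[0.6503 0.3485]
 [0.6664 0.1074]
 [0.3897 0.0889]
 [0.3734 0.3314]]
sides [0.2417 0.2773 0.243  0.2774] centre [0.5199 0.2191]
mat hsv [ 98  36 113] [ 95  41 107]
(210, 176, 111, 32) 1130.5 ((264.90374755859375, 191.01321411132812), (112.72315979003906, 15.541666030883789), 10.61965560913086)
(261, 122, 63, 7) 102.0 ((291.9999694824219, 125.0), (61.99999237060547, 5.999999046325684), -0.0)
(204, 121, 36, 7) 197.5 ((221.5, 124.0), (6.0, 35.0), 90.0)
(185, 17, 127, 58) 1539.0 ((249.90855407714844, 46.355712890625), (38.64291000366211, 128.5666046142578), 80.45962524414062)
```

Run:
```python
import cv2
im2=cv2.imread("pics/w2.png");cv2.imwrite("pics/c2b.png",cv2.resize(im2[0:210,175:441],None,fx=2.8,fy=2.8,interpolation=cv2.INTER_CUBIC))
```

```text
(no output)
```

View pics/c2b.png

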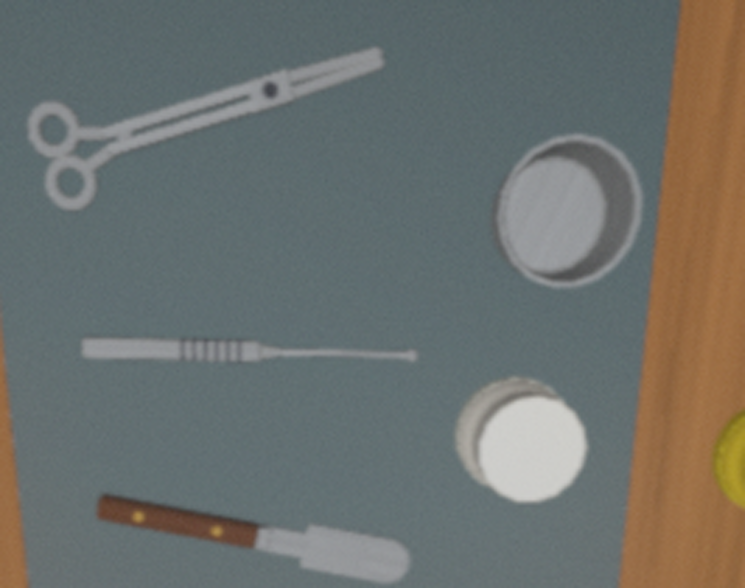

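Run:
```python
from h import *
np.set_printoptions(precision=4,suppress=True)
v=np.load("w2obs.npy"); C2=cam("wrist",{"tool_pos":v[:3],"tool_rot":v[3:]})
f=lambda a,z: px2w(C2,np.array(a)/2.8+[175,0],z)
for n,a,z in [("forc",[(40,161),(381,55),(62,155.5),(271,90)],.009),("probe",[(82,348),(416,356)],.010),("spat",[(99,507),(409,566)],.010)]:
    w=f(a,z); dd=w[1]-w[0]; print(n,w.tolist(),"len",np.linalg.norm(dd),"mid",w[:2].mean(0),"yaw deg",np.degrees(np.arctan2(dd[1],dd[0])))
    if len(w)>2:
        e=w[1]-w[2]; print(" yaw2",np.degrees(np.arctan2(e[1],e[0])), "joint->tip",np.linalg.norm(w[1]-w[3]))
print("gall",f([(569,210)],.04),"rim edge",f([(498,210),(641,210)],.04)); print("jar",f([(532,447)],.05))
t=np.array([.5199,.2191]); a=.065; Rm=np.array([[np.cos(a),-np.sin(a)],[np.sin(a),np.cos(a)]])
for n,p in [("forc",(-.04,-.078)),("probe",(-.04,0)),("spat",(-.04,.078)),("gall",(.096,-.078)),("jar",(.096,.078))]: print(n,t+Rm@p)
# check w/ scene
C=cam("scene")
```

```text
forc [[0.40838099387230087, -0.1299665802142113], [0.5503070871836007, -0.09147610675090148], [0.41778720890706383, -0.12791635385007685], [0.5055596507456401, -0.10390705831891402]] len 0.1470528221763783 mid [ 0.4793 -0.1107] yaw deg 15.173682995695767
 yaw2 15.375158147604552 joint->tip 0.04644202433847593
probe [[0.4202896805366725, -0.20633129916689338], [0.5686967868987793, -0.21067609050614608]] len 0.14847069216028913 mid [ 0.4945 -0.2085] yaw deg -1.6769218678891509
spat [[0.4226280800819627, -0.279000223907267], [0.5689212306966762, -0.30881988726455223]] len 0.14930136717231052 mid [ 0.4958 -0.2939] yaw deg -11.521053627262125
gall [[ 0.6232 -0.1519]] rim edge [[ 0.5952 -0.1517]
 [ 0.6516 -0.1521]]
jar [[ 0.6132 -0.2442]]
forc [0.4851 0.1387]
probe [0.48   0.2165]
spat [0.4749 0.2943]
gall [0.6208 0.1475]
jar [0.6106 0.3032]
```

Emit:
jog_arm:
  deltas:
    - [[0,0,-7],[-0.005,-0.012,0.014],0.035]
    - [[0,0,-14],[-0.01,-0.024,0.028],0.035]
    - [[0,0,-21],[-0.015,-0.036,0.042],0.035]
    - [[0,0,-28],[-0.02,-0.048,0.056],0.035]
    - [[0,0,-35],[-0.025,-0.06,0.07],0.035]
    - [[0,0,-42],[-0.03,-0.072,0.084],0.035]
    - [[0,0,-49],[-0.035,-0.084,0.098],0.035]
    - [[0,0,-56],[-0.04,-0.096,0.112],0.035]
    - [[0,0,-63],[-0.045,-0.11,0.126],0.035]
    - [[0,0,-70],[-0.05,-0.122,0.14],0.035]
    - [[0,0,-77],[-0.05,-0.135,0.16],0.035]
    - [[0,0,-84],[-0.05,-0.135,0.16],0.035]

```text
t: 3.0
tool_pos: [0.4616, -0.1108, 0.095]
tool_rot: [-2.319, -2.108, 0.004]
contact_force: [-1.1, -0.0, 0.5]
opening: 0.0351
```

Emit:
jog_arm:
  deltas:
    - [[0,0,-7],[0,0,0.01],0.035]
    - [[0,0,-14],[0,0,0.02],0.035]
    - [[0,0,-21.3],[0,0,0.03],0.035]
    - [[0,0,-21.3],[0,0,0.04],0.035]
    - [[0,0,-21.3],[0,0,0.04],0.035]
    - [[0,0,-21.3],[0,0,0.04],0.035]
    - [[0,0,-21.3],[0,0,0.04],0.035]

```text
t: 3.58
tool_pos: [0.4652, -0.1148, 0.0601]
tool_rot: [1.907, 2.496, 0.0]
contact_force: [0.3, 0.1, 0.5]
opening: 0.0355
```

Run:
```python
from h import *
im,C,o=grab("wrist","w3"); print(o["tool_pos"],R.from_rotvec(o["tool_rot"]).as_matrix().round(4).tolist(),o["opening"])
```

```text
[ 0.46524694 -0.11479318  0.06012634] [[-0.2626, 0.9649, 0.0005], [0.9649, 0.2626, -0.0002], [-0.0003, 0.0005, -1.0]] 0.035508076277965116
```

View pics/w3.png

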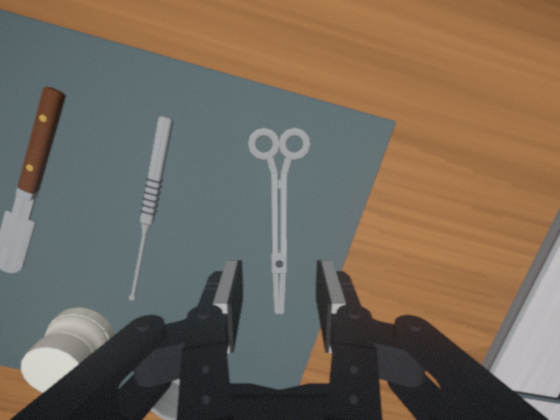

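Emit:
jog_arm:
  deltas:
    - [[0,0,0],[0,0,0.02],0.035]
    - [[0,0,0],[0,0,0.04],0.035]
    - [[0,0,0],[0,0,0.053],0.035]
    - [[0,0,0],[0,0,0.053],0.035]
    - [[0,0,0],[0,0,0.053],0.0]
    - [[0,0,0],[0,0,0.053],0.0]
    - [[0,0,0],[0,0,0.053],0.0]
    - [[0,0,0],[0,0,0.053],0.0]
    - [[0,0,0],[0,0,0.053],0.0]
    - [[0,0,0],[0,0,0.053],0.0]
    - [[0,0,0],[0,0,0.053],0.0]
    - [[0,0,0],[0,0,0.053],0.0]
  squeeze: 40

```text
t: 4.63
tool_pos: [0.465, -0.115, 0.0068]
tool_rot: [1.906, 2.497, 0.0]
contact_force: [0.3, 0.8, -0.3]
opening: -0.0003
```

Run:
```python
from h import *
im,C,o=grab("wrist","w4"); print(o["opening"],o["tool_pos"])
```

```text
-0.0003481825569388328 [ 0.46501954 -0.11503575  0.00683027]
```

View pics/w4.png

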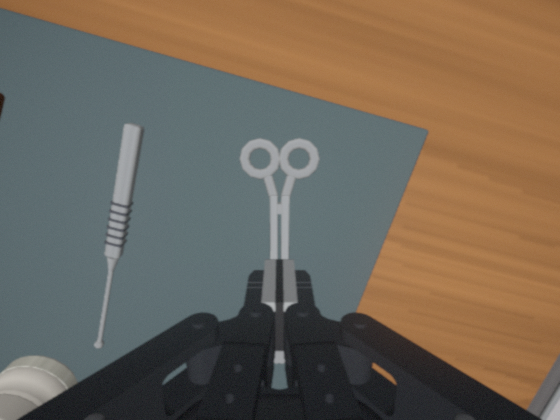

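Run:
```python
from h import *
o=ctrl.get_obs(); C=cam("wrist",o); Rt=R.from_rotvec(o["tool_rot"]).as_matrix()
for p in [(0,0,0),(0,-.011,0),(0,.011,0),(0,-.011,-.019),(0,-.011,-.01),(0,.011,-.03)]:
    print(p,w2px(C,o["tool_pos"]+Rt@np.array(p)))
im=cv2.imread("pics/w4.png"); cv2.imwrite("pics/w4c.png",cv2.resize(im[220:400,200:360],None,fx=3.3,fy=3.3,interpolation=cv2.INTER_CUBIC))
```

```text
(0, 0, 0) [[278.53712863 241.76710627]]
(0, -0.011, 0) [[278.52543094 224.40460494]]
(0, 0.011, 0) [[278.54841552 258.51986465]]
(0, -0.011, -0.019) [[278.49200422 237.79342317]]
(0, -0.011, -0.01) [[278.50864563 231.12783368]]
(0, 0.011, -0.03) [[278.49838669 285.63977117]]
```

View pics/w4c.png

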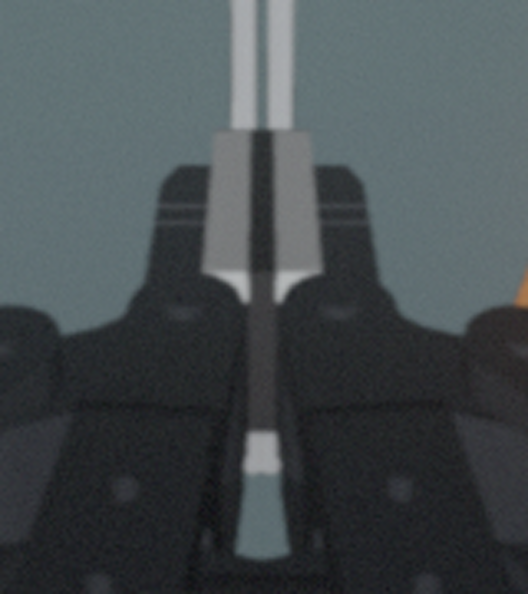

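Run:
```python
from h import *
im,C,o=grab("side","s4"); p=w2px(C,[o["tool_pos"],o["tool_pos"]+[0,0,.1]]); print(p)
u,v=p[0].astype(int); a=im[v-60:v+60,u-80:u+80].copy(); b=cv2.resize(a,None,fx=4.8,fy=4.8,interpolation=cv2.INTER_CUBIC)
cv2.circle(b,(int((p[0,0]-u+80)*4.8),int((p[0,1]-v+60)*4.8)),4,(0,0,255),1); cv2.imwrite("pics/s4c.png",b)
```

```text
[[325.78187614 204.90667595]
 [327.92180591 177.72131742]]
```

View pics/s4c.png

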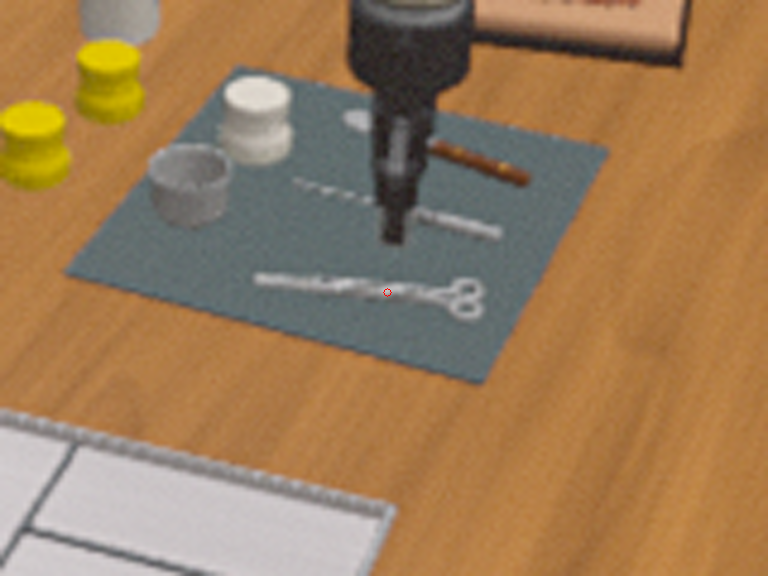

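Run:
```python
from h import *
o=ctrl.get_obs(); C=cam("wrist",o); Rt=R.from_rotvec(o["tool_rot"]).as_matrix()
for z in (-.03,-.035,-.04,-.045,-.05):
  print(z,[w2px(C,o["tool_pos"]+Rt@np.array((x,y,z)))[0].round(1).tolist() for x,y in((0,-.011),(.0085,-.011),(0,.011))])
im,C,o=grab("scene","sc4"); p=w2px(C,[o["tool_pos"],o["tool_pos"]+[0,0,.04]]); print(p)
u,v=p[0].astype(int); a=im[v-40:v+40,u-60:u+60].copy(); b=cv2.resize(a,None,fx=6,fy=6,interpolation=cv2.INTER_CUBIC)
for q in p: cv2.circle(b,(int((q[0]-u+60)*6),int((q[1]-v+40)*6)),4,(0,0,255),1)
cv2.imwrite("pics/sc4c.png",b)
```

```text
-0.03 [[278.5, 246.9], [295.7, 246.9], [278.5, 285.6]]
-0.035 [[278.5, 251.4], [296.1, 251.4], [278.5, 291.0]]
-0.04 [[278.4, 256.2], [296.7, 256.2], [278.5, 296.8]]
-0.045 [[278.4, 261.2], [297.2, 261.2], [278.5, 302.8]]
-0.05 [[278.4, 266.6], [297.8, 266.6], [278.5, 309.2]]
[[239.72780814 171.69033086]
 [239.23473538 162.80729453]]
```

View pics/sc4c.png

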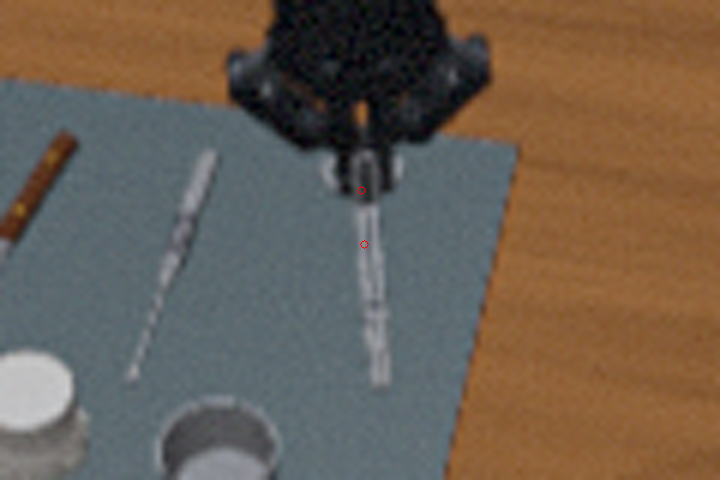

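Every camera shows the real fingertips about 40 mm short of the reported TCP. The shut fingers are hovering above the forceps, so I missed the grasp and moved nothing. I'll reopen, then go lower in steps while watching the force.

Emit:
jog_arm:
  deltas:
    - [[0,0,0],[0,0,0],0.035]
    - [[0,0,0],[0,0,0],0.035]
    - [[0,0,0],[0,0,0],0.035]
    - [[0,0,0],[0,0,0.01],0.035]
    - [[0,0,0],[0,0,0.02],0.035]
    - [[0,0,0],[0,0,0.025],0.035]
    - [[0,0,0],[0,0,0.025],0.035]
    - [[0,0,0],[0,0,0.025],0.035]

```text
t: 5.45
tool_pos: [0.4641, -0.1147, -0.0194]
tool_rot: [-1.905, -2.496, 0.001]
contact_force: [-0.9, -0.2, 0.2]
opening: 0.0352
```

Run:
```python
from h import *
im,C,o=grab("side","s5"); p=w2px(C,[o["tool_pos"],o["tool_pos"]+[0,0,.04]]); print(p,o["contact_force"],o["tool_pos"])
u,v=p[0].astype(int); a=im[v-60:v+60,u-80:u+80].copy(); b=cv2.resize(a,None,fx=4.8,fy=4.8,interpolation=cv2.INTER_CUBIC)
for q in p: cv2.circle(b,(int((q[0]-u+80)*4.8),int((q[1]-v+60)*4.8)),4,(0,0,255),1)
cv2.imwrite("pics/s5c.png",b)
```

```text
[[325.47589197 211.77113116]
 [326.29591126 201.40397956]] [-0.85877779 -0.19293406  0.22407265] [ 0.46413731 -0.11466635 -0.01936286]
```

View pics/s5c.png

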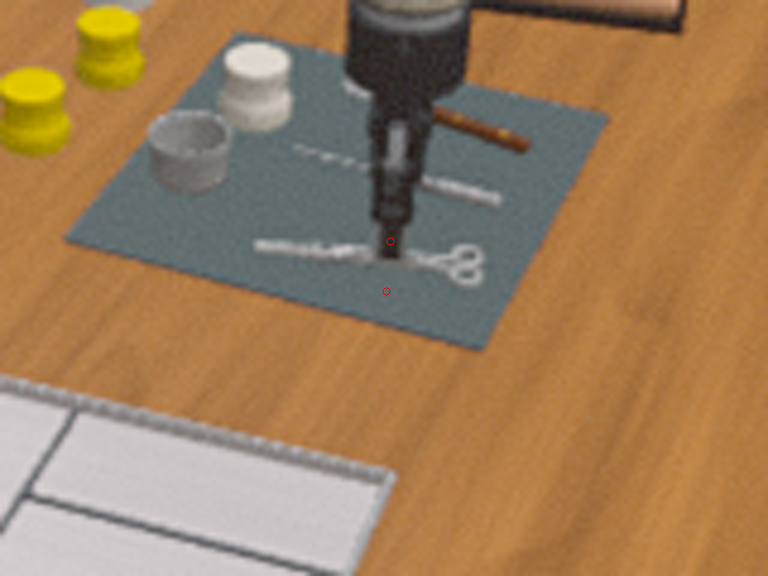

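Emit:
jog_arm:
  deltas:
    - [[0,0,0],[0,0,0.007],0.035]
    - [[0,0,0],[0,0,0.014],0.035]
    - [[0,0,0],[0,0,0.014],0.035]
    - [[0,0,0],[0,0,0.014],0.0]
    - [[0,0,0],[0,0,0.014],0.0]
    - [[0,0,0],[0,0,0.014],0.0]
    - [[0,0,0],[0,0,0.014],0.0]
    - [[0,0,0],[0,0,0.014],0.0]
    - [[0,0,0],[0,0,0.014],0.0]
    - [[0,0,0],[0,0,0.014],0.0]

```text
t: 6.33
tool_pos: [0.465, -0.115, -0.0322]
tool_rot: [1.906, 2.497, 0.0]
contact_force: [0.8, 0.1, -0.5]
opening: 0.0088
```

Run:
```python
from h import *
im,C,o=grab("wrist","w6");print(o["opening"])
```

```text
0.008795404673125999
```

View pics/w6.png

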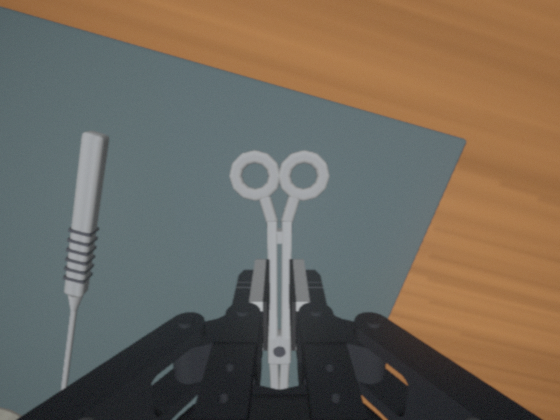

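Emit:
jog_arm:
  deltas:
    - [[0,0,0],[0,0,-0.003],0.0]
    - [[0,0,0],[0,0,-0.008],0.0]
    - [[0,0,0],[0,0,-0.015],0.0]
    - [[0,0,0],[0,0,-0.015],0.0]
  squeeze: 50

```text
t: 6.72
tool_pos: [0.4664, -0.1155, -0.0154]
tool_rot: [1.904, 2.495, 0.001]
contact_force: [0.8, 0.1, -0.3]
opening: 0.009
```

Run:
```python
from h import *
im,C,o=grab("side","s6"); p=w2px(C,[o["tool_pos"]]); print(o["opening"],o["contact_force"])
u,v=p[0].astype(int); a=im[v-80:v+40,u-80:u+80].copy(); b=cv2.resize(a,None,fx=4.8,fy=4.8,interpolation=cv2.INTER_CUBIC)
cv2.imwrite("pics/s6c.png",b)
```

```text
0.009042897344383509 [ 0.76496854  0.05949494 -0.31928155]
```

View pics/s6c.png

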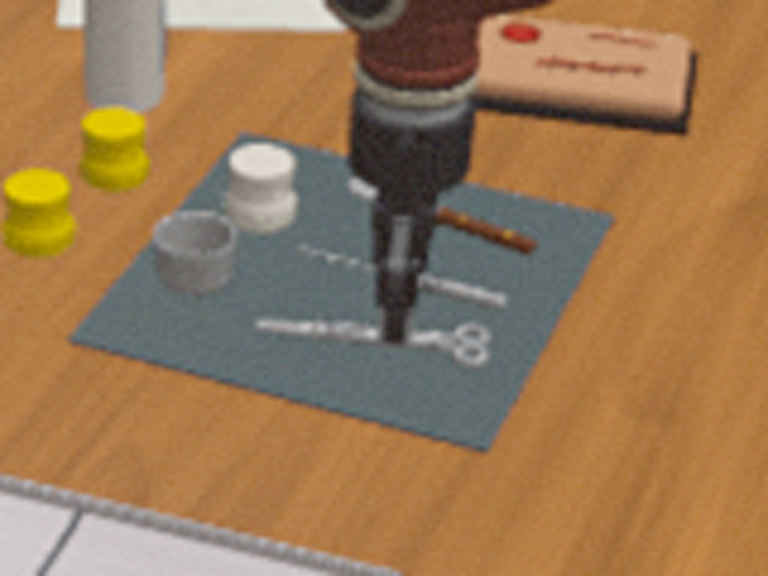

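Emit:
jog_arm:
  deltas:
    - [[0,0,0],[0,0,-0.02],0.0]
    - [[0,0,0],[0,0,-0.045],0.0]
    - [[0,0,1],[0.02,0.006,-0.065],0.0]
    - [[0,0,3],[0.05,0.015,-0.067],0.0]
    - [[0,0,5],[0.085,0.025,-0.067],0.0]
    - [[0,0,7],[0.12,0.036,-0.067],0.0]
    - [[0,0,9],[0.155,0.046,-0.067],0.0]
    - [[0,0,11],[0.19,0.056,-0.067],0.0]
    - [[0,0,11.6],[0.22,0.065,-0.067],0.0]
    - [[0,0,11.6],[0.238,0.07,-0.067],0.0]
    - [[0,0,11.6],[0.2424,0.0717,-0.067],0.0]
    - [[0,0,11.6],[0.2424,0.0717,-0.067],0.0]

```text
t: 7.77
tool_pos: [0.47, 0.1387, 0.0497]
tool_rot: [2.146, 2.295, -0.0]
contact_force: [0.5, 0.5, -0.2]
opening: 0.0085
```

Emit:
jog_arm:
  deltas:
    - [[0,0,0],[0,0,0.01],0.0]
    - [[0,0,0],[0,0,0.02],0.0]
    - [[0,0,0],[0,0,0.02],0.0]
    - [[0,0,0],[0,0,0.02],0.0]

```text
t: 8.1
tool_pos: [0.4689, 0.1365, 0.028]
tool_rot: [-2.149, -2.289, 0.004]
contact_force: [-0.3, -0.5, -0.2]
opening: 0.0085
```

Run:
```python
from h import *
im,C,o=grab("wrist","w7");print(o["opening"],o["tool_pos"],R.from_rotvec(o["tool_rot"]).as_matrix()[:,0])
```

```text
0.008524368827329614 [0.46892164 0.13654874 0.02801149] [-6.28032581e-02  9.98025864e-01 -3.53588653e-04]
```

View pics/w7.png

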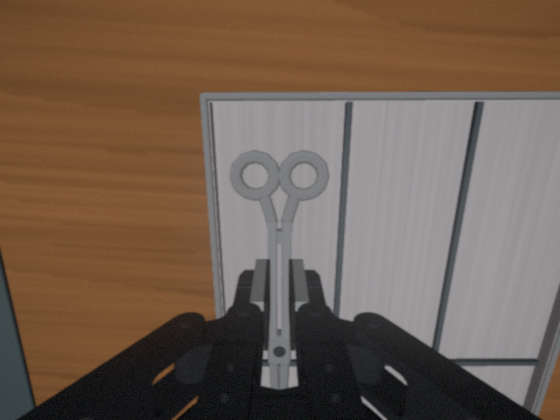

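Emit:
jog_arm:
  deltas:
    - [[0,0,0],[0,0,0.02],0.0]
    - [[0,0,0],[0,0,0.04],0.0]
    - [[0,0,0],[0,0,0.055],0.0]
    - [[0,0,0],[0,0,0.06],0.0]
    - [[0,0,0],[0,0,0.062],0.0]
    - [[0,0,0],[0,0,0.0625],0.0]
    - [[0,0,0],[0,0,0.0625],0.0]

```text
t: 8.73
tool_pos: [0.4713, 0.1378, -0.0317]
tool_rot: [2.148, 2.291, 0.002]
contact_force: [-0.9, 0.1, -0.5]
opening: 0.0084
```

Emit:
jog_arm:
  deltas:
    - [[0,0,0],[0,0,0],0.03]
    - [[0,0,0],[0,0,0],0.03]
    - [[0,0,0],[0,0,0],0.03]
    - [[0,0,0],[0,0,-0.02],0.03]
    - [[0,0,0],[0,0,-0.05],0.03]
    - [[0,0,0],[0,0,-0.08],0.035]
    - [[0,0,0],[0,0,-0.0925],0.035]
    - [[0,0,0],[0,0,-0.0925],0.035]
    - [[0,0,0],[0,0,-0.0925],0.035]

```text
t: 9.48
tool_pos: [0.4706, 0.1378, 0.06]
tool_rot: [2.148, 2.291, 0.002]
contact_force: [-0.4, -0.5, -1.0]
opening: 0.0352
```

Run:
```python
from h import *
im,C,o=grab("wrist","w8");print(o["opening"],o["tool_pos"],R.from_rotvec(o["tool_rot"]).as_matrix()[:,0])
```

```text
0.0352285379998702 [0.4705957  0.13780643 0.05999825] [-6.45661725e-02  9.97913420e-01  1.23784522e-04]
```

View pics/w8.png

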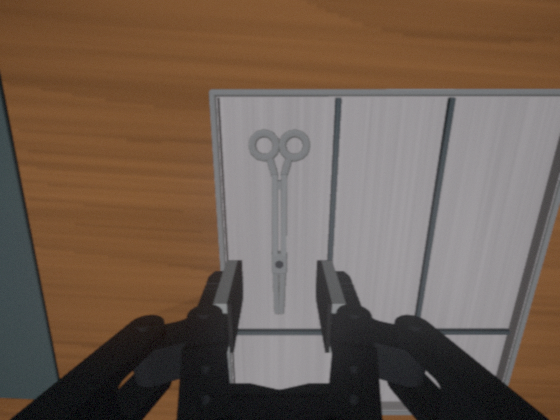

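Emit:
jog_arm:
  deltas:
    - [[0,0,0.5],[-0.015,-0.001,0],0.035]
    - [[0,0,1],[-0.045,-0.002,0],0.035]
    - [[0,0,2],[-0.085,-0.004,0],0.035]
    - [[0,0,3],[-0.125,-0.006,0],0.035]
    - [[0,0,4],[-0.165,-0.008,0],0.035]
    - [[0,0,5],[-0.205,-0.01,0],0.035]
    - [[0,0,5.4],[-0.245,-0.012,0],0.035]
    - [[0,0,5.4],[-0.285,-0.015,0],0.035]
    - [[0,0,5.4],[-0.315,-0.017,0],0.035]
    - [[0,0,5.4],[-0.335,-0.018,0],0.035]
    - [[0,0,5.4],[-0.3452,-0.018,0],0.035]
    - [[0,0,5.4],[-0.3452,-0.018,0],0.035]

```text
t: 10.53
tool_pos: [0.4733, -0.2088, 0.0576]
tool_rot: [-2.255, -2.183, 0.001]
contact_force: [-0.2, 0.0, 0.7]
opening: 0.0346
```

Emit:
jog_arm:
  deltas:
    - [[0,0,0],[0,0,0.0],0.035]
    - [[0,0,0],[0,0,0.0],0.035]
    - [[0,0,0],[0,0,0.03],0.035]
    - [[0,0,0],[0,0,0.06],0.035]
    - [[0,0,0],[0,0,0.08],0.035]
    - [[0,0,0],[0,0,0.092],0.035]
    - [[0,0,0],[0,0,0.093],0.035]
    - [[0,0,0],[0,0,0.093],0.035]

```text
t: 11.2
tool_pos: [0.4745, -0.2069, -0.0335]
tool_rot: [-2.252, -2.189, 0.0]
contact_force: [-0.5, 0.5, 0.3]
opening: 0.035
```

Run:
```python
from h import *
im,C,o=grab("wrist","w9");print(o["opening"],o["tool_pos"],R.from_rotvec(o["tool_rot"]).as_matrix()[:,0])
```

```text
0.03504010990620714 [ 0.47453452 -0.20688025 -0.03351687] [2.82157250e-02 9.99601733e-01 4.97870724e-04]
```

View pics/w9.png

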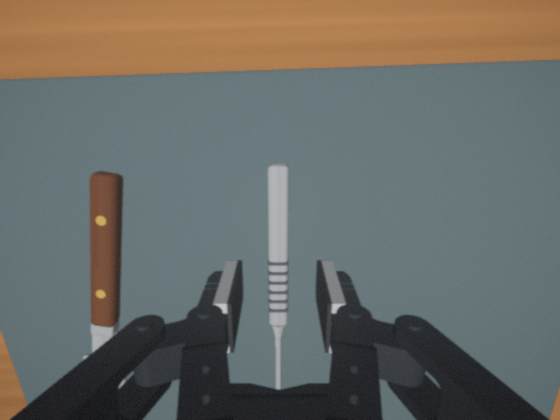

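Emit:
jog_arm:
  deltas:
    - [[0,0,0],[0,0,0],0.0]
    - [[0,0,0],[0,0,0],0.0]
    - [[0,0,0],[0,0,0],0.0]
    - [[0,0,0],[0,0,0],0.0]
    - [[0,0,0],[0,0,0],0.0]
    - [[0,0,0],[0,0,0],0.0]
    - [[0,0,0],[0,0,0],0.0]

```text
t: 11.83
tool_pos: [0.4754, -0.2083, -0.0321]
tool_rot: [2.253, 2.187, 0.001]
contact_force: [-1.1, 1.3, 6.1]
opening: 0.0071
```

Emit:
jog_arm:
  deltas:
    - [[0,0,0],[0,0,-0.01],0.0]
    - [[0,0,0],[0,0,-0.035],0.0]
    - [[0,0,0],[0.01,0,-0.065],0.0]
    - [[0,0,-1],[0.04,-0.002,-0.083],0.0]
    - [[0,0,-2],[0.075,-0.005,-0.083],0.0]
    - [[0,0,-3],[0.115,-0.008,-0.083],0.0]
    - [[0,0,-4],[0.155,-0.01,-0.083],0.0]
    - [[0,0,-5.4],[0.195,-0.013,-0.083],0.0]
    - [[0,0,-5.4],[0.235,-0.016,-0.083],0.0]
    - [[0,0,-5.4],[0.275,-0.018,-0.083],0.0]
    - [[0,0,-5.4],[0.315,-0.021,-0.083],0.0]
    - [[0,0,-5.4],[0.345,-0.0271,-0.083],0.0]

```text
t: 12.83
tool_pos: [0.4574, 0.1403, 0.0503]
tool_rot: [2.147, 2.293, 0.002]
contact_force: [0.9, -0.4, 0.1]
opening: 0.007
```

Emit:
jog_arm:
  deltas:
    - [[0,0,0],[0.035,0.0073,0],0.0]
    - [[0,0,0],[0.06,0.0073,0],0.0]
    - [[0,0,0],[0.0771,0.0073,0.0],0.0]
    - [[0,0,0],[0.0771,0.0073,0.0],0.0]
    - [[0,0,0],[0.0771,0.0073,0.0],0.0]
    - [[0,0,0],[0.0771,0.0073,0.02],0.0]
    - [[0,0,0],[0.0771,0.0073,0.04],0.0]
    - [[0,0,0],[0.0771,0.0073,0.04],0.0]
    - [[0,0,0],[0.0771,0.0073,0.04],0.0]

```text
t: 13.58
tool_pos: [0.4587, 0.2137, 0.0086]
tool_rot: [-2.149, -2.289, 0.005]
contact_force: [0.4, -0.3, 0.3]
opening: 0.0067
```

Run:
```python
from h import *
im,C,o=grab("wrist","w10");print(o["opening"],o["tool_pos"],R.from_rotvec(o["tool_rot"]).as_matrix()[:,0])
```

```text
0.006651103281932768 [0.45873423 0.21366797 0.00864764] [-0.06309086  0.99800724 -0.00104938]
```

View pics/w10.png

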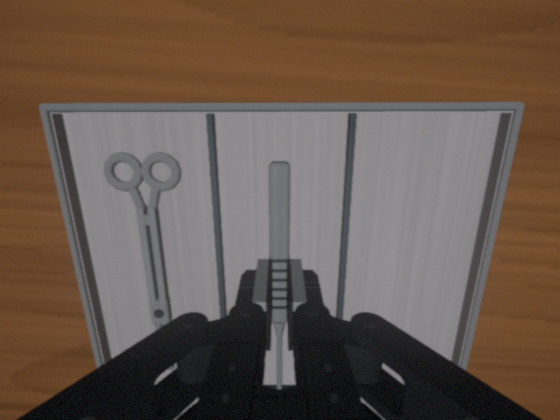

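Emit:
jog_arm:
  deltas:
    - [[0,0,0],[0,0,0.02],0.0]
    - [[0,0,0],[0,0,0.035],0.0]
    - [[0,0,0],[0,0,0.041],0.0]
    - [[0,0,0],[0,0,0.043],0.0]
    - [[0,0,0],[0,0,0.0433],0.0]
    - [[0,0,0],[0,0,0.0433],0.0]

```text
t: 14.13
tool_pos: [0.4611, 0.2154, -0.0323]
tool_rot: [2.148, 2.291, 0.003]
contact_force: [0.6, 0.2, -0.3]
opening: 0.0068
```

Emit:
jog_arm:
  deltas:
    - [[0,0,0],[0,0,0],0.03]
    - [[0,0,0],[0,0,0],0.03]
    - [[0,0,0],[0,0,0],0.03]
    - [[0,0,0],[0,0,-0.02],0.03]
    - [[0,0,0],[0,0,-0.05],0.03]
    - [[0,0,0],[0,0,-0.08],0.035]
    - [[0,0,0],[0,0,-0.0933],0.035]
    - [[0,0,0],[0,0,-0.0933],0.035]
    - [[0,0,0],[0,0,-0.0933],0.035]

```text
t: 14.88
tool_pos: [0.4606, 0.2154, 0.0605]
tool_rot: [2.148, 2.291, 0.003]
contact_force: [-0.8, -0.0, -0.6]
opening: 0.0349
```

Run:
```python
from h import *
im,C,o=grab("wrist","w11");print(o["opening"],o["tool_pos"],R.from_rotvec(o["tool_rot"]).as_matrix()[:,0])
```

```text
0.03489951497721321 [0.46060569 0.21539043 0.06049073] [-6.45862215e-02  9.97912014e-01  4.81534110e-04]
```

View pics/w11.png

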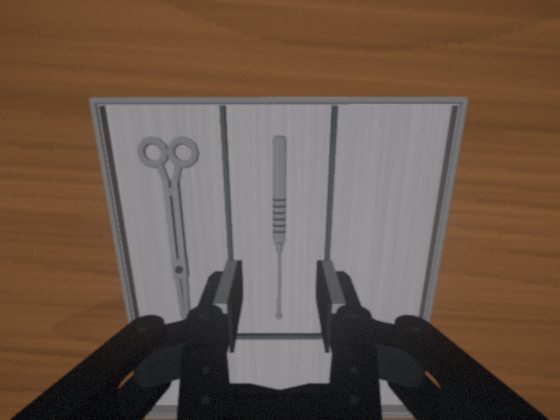

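Emit:
jog_arm:
  deltas:
    - [[0,0,1],[-0.02,-0.001,0],0.035]
    - [[0,0,3],[-0.06,-0.002,0],0.035]
    - [[0,0,5],[-0.1,-0.003,0],0.035]
    - [[0,0,7],[-0.14,-0.004,0],0.035]
    - [[0,0,9],[-0.18,-0.005,0],0.035]
    - [[0,0,11],[-0.22,-0.006,0],0.035]
    - [[0,0,13],[-0.26,-0.007,0],0.035]
    - [[0,0,15.1],[-0.3,-0.008,0],0.035]
    - [[0,0,15.1],[-0.34,-0.009,0],0.035]
    - [[0,0,15.1],[-0.38,-0.01,0],0.035]
    - [[0,0,15.1],[-0.42,-0.011,0],0.035]
    - [[0,0,15.1],[-0.45,-0.0116,0],0.035]

```text
t: 15.93
tool_pos: [0.4756, -0.2368, 0.0572]
tool_rot: [-2.43, -1.986, 0.002]
contact_force: [-0.0, 0.2, 0.5]
opening: 0.0352
```

Run:
```python
from h import *
a=np.radians(93.7); c=np.array([.46,.2152])-.45*np.array([np.cos(a),np.sin(a)])-.0116*np.array([np.sin(a),-np.cos(a)])
print(c,move([*c,.06],78.6,[.4811,-.2909,.06],78.6), ctrl.get_obs()["tool_pos"])
```

```text
[ 0.47746372 -0.2346106 ] (-0.0, array([-0.05446014,  0.01469056,  0.        ])) [ 0.47563647 -0.23677897  0.05723509]
```

Emit:
jog_arm:
  deltas:
    - [[0,0,0],[-0.03,0.0147,0],0.035]
    - [[0,0,0],[-0.0545,0.0147,0],0.035]
    - [[0,0,0],[-0.0545,0.0147,0],0.035]
    - [[0,0,0],[-0.0545,0.0147,0],0.035]
    - [[0,0,0],[-0.0545,0.0147,0.03],0.035]
    - [[0,0,0],[-0.0545,0.0147,0.06],0.035]
    - [[0,0,0],[-0.0545,0.0147,0.08],0.035]
    - [[0,0,0],[-0.0545,0.0147,0.092],0.035]
    - [[0,0,0],[-0.0545,0.0147,0.092],0.035]
    - [[0,0,0],[-0.0545,0.0147,0.092],0.035]

```text
t: 16.77
tool_pos: [0.4808, -0.2896, -0.0332]
tool_rot: [-2.429, -1.99, 0.0]
contact_force: [0.5, -0.6, 0.2]
opening: 0.0351
```

Run:
```python
from h import *
im,C,o=grab("wrist","w12");print(o["opening"],o["tool_pos"],R.from_rotvec(o["tool_rot"]).as_matrix()[:,0])
```

```text
0.03506165815860029 [ 0.48077116 -0.28959644 -0.03315665] [1.96519685e-01 9.80499404e-01 9.65028738e-04]
```

View pics/w12.png

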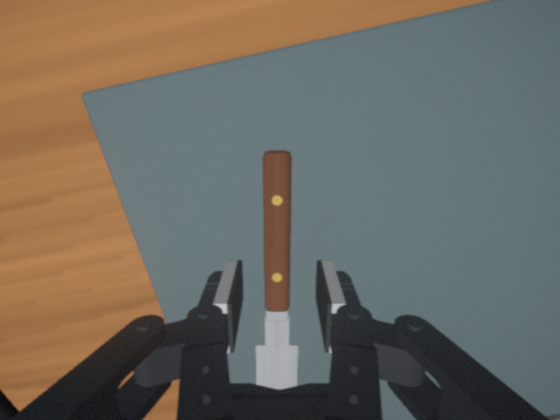

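Emit:
jog_arm:
  deltas:
    - [[0,0,0],[0,0,0],0.0]
    - [[0,0,0],[0,0,0],0.0]
    - [[0,0,0],[0,0,0],0.0]
    - [[0,0,0],[0,0,0],0.0]
    - [[0,0,0],[0,0,0],0.0]
    - [[0,0,0],[0,0,0],0.0]
    - [[0,0,0],[0,0,-0.01],0.0]
    - [[0,0,0],[0,0,-0.03],0.0]
    - [[0,0,0],[0,0,-0.06],0.0]
    - [[0,0,0],[0,0,-0.082],0.0]
    - [[0,0,0],[0,0,-0.082],0.0]

```text
t: 17.73
tool_pos: [0.4842, -0.2937, 0.0559]
tool_rot: [2.423, 1.984, 0.003]
contact_force: [0.8, -0.8, -0.6]
opening: 0.0097
```

Emit:
jog_arm:
  deltas:
    - [[0,0,-1],[0.015,-0.004,0],0.0]
    - [[0,0,-3],[0.045,-0.011,0],0.0]
    - [[0,0,-5],[0.08,-0.019,0],0.0]
    - [[0,0,-7],[0.12,-0.029,0],0.0]
    - [[0,0,-9],[0.16,-0.038,0],0.0]
    - [[0,0,-11],[0.2,-0.048,0],0.0]
    - [[0,0,-13],[0.24,-0.058,0],0.0]
    - [[0,0,-15.1],[0.28,-0.067,0],0.0]
    - [[0,0,-15.1],[0.32,-0.077,0],0.0]
    - [[0,0,-15.1],[0.36,-0.086,0],0.0]
    - [[0,0,-15.1],[0.39,-0.094,0],0.0]
    - [[0,0,-15.1],[0.41,-0.098,0],0.0]

```text
t: 18.73
tool_pos: [0.4631, 0.1334, 0.0479]
tool_rot: [-2.143, -2.294, 0.003]
contact_force: [0.0, -0.5, -0.1]
opening: 0.0099
```

Run:
```python
from h import *
a=np.radians(78.6); c=np.array([.4811,-.2909])+.41*np.array([np.cos(a),np.sin(a)])-.098*np.array([np.sin(a),-np.cos(a)])
print(c,move([*c,.05],93.7,[.4599,.2933,.01],93.7), ctrl.get_obs()["tool_pos"])
```

```text
[0.46607293 0.1303816 ] (-0.0, array([0.16297717, 0.00435343, 0.04      ])) [0.46311356 0.1334458  0.04787874]
```

Emit:
jog_arm:
  deltas:
    - [[0,0,0],[0.03,0.001,0],0.0]
    - [[0,0,0],[0.065,0.002,0],0.0]
    - [[0,0,0],[0.1,0.003,0],0.0]
    - [[0,0,0],[0.135,0.004,0],0.0]
    - [[0,0,0],[0.155,0.0044,0],0.0]
    - [[0,0,0],[0.163,0.0044,0],0.0]
    - [[0,0,0],[0.163,0.0044,0],0.0]
    - [[0,0,0],[0.163,0.0044,0.02],0.0]
    - [[0,0,0],[0.163,0.0044,0.04],0.0]
    - [[0,0,0],[0.163,0.0044,0.04],0.0]
    - [[0,0,0],[0.163,0.0044,0.04],0.0]

```text
t: 19.65
tool_pos: [0.4581, 0.2913, 0.0078]
tool_rot: [-2.149, -2.29, 0.007]
contact_force: [0.1, 0.4, -1.2]
opening: 0.0098
```

Run:
```python
from h import *
im,C,o=grab("wrist","w13");print(o["opening"],o["tool_pos"],R.from_rotvec(o["tool_rot"]).as_matrix()[:,0])
```

```text
0.009766111279733548 [0.45807429 0.29129817 0.00783251] [-0.06344778  0.9979831  -0.00202586]
```

View pics/w13.png

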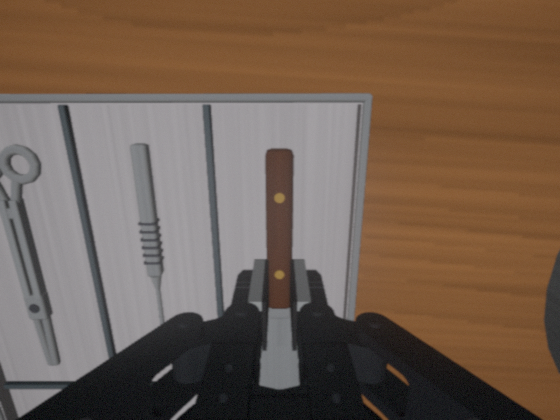

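Emit:
jog_arm:
  deltas:
    - [[0,0,0],[0,0,0.02],0.0]
    - [[0,0,0],[0,0,0.035],0.0]
    - [[0,0,0],[0,0,0.041],0.0]
    - [[0,0,0],[0,0,0.0425],0.0]
    - [[0,0,0],[0,0,0.0425],0.0]
    - [[0,0,0],[0,0,0.0425],0.0]

```text
t: 20.2
tool_pos: [0.4609, 0.2936, -0.0315]
tool_rot: [2.148, 2.291, 0.003]
contact_force: [0.2, -0.0, 0.3]
opening: 0.0101
```

Emit:
jog_arm:
  deltas:
    - [[0,0,0],[0,0,0],0.03]
    - [[0,0,0],[0,0,0],0.03]
    - [[0,0,0],[0,0,0],0.03]
    - [[0,0,0],[0,0,-0.02],0.03]
    - [[0,0,0],[0,0,-0.05],0.03]
    - [[0,0,0],[0,0,-0.08],0.035]
    - [[0,0,0],[0,0,-0.1125],0.085]
    - [[0,0,0],[0,0,-0.1325],0.085]
    - [[0,0,0],[0,0,-0.1325],0.085]
    - [[0,0,0],[0,0,-0.1325],0.085]

```text
t: 21.03
tool_pos: [0.4611, 0.2939, 0.1017]
tool_rot: [2.147, 2.291, 0.006]
contact_force: [-0.4, -0.1, -1.3]
opening: 0.081
```

Run:
```python
from h import *
im,C,o=grab("wrist","w14");print(o["opening"],o["tool_pos"],R.from_rotvec(o["tool_rot"]).as_matrix()[:,0])
```

```text
0.08098209811527388 [0.4610717  0.2938636  0.10168744] [-0.06470224  0.99790361  0.00141771]
```

View pics/w14.png

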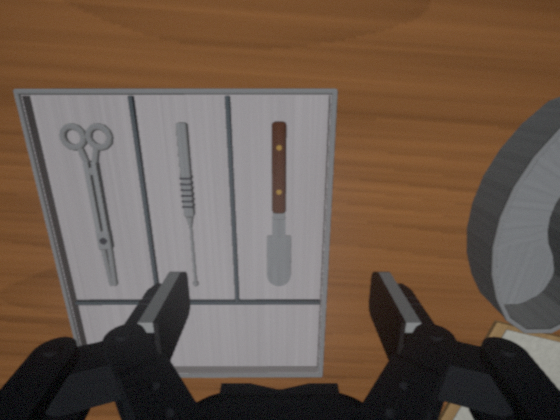

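Emit:
jog_arm:
  deltas:
    - [[0,0,5],[-0.02,0.006,0],0.085]
    - [[0,0,12],[-0.055,0.016,0],0.085]
    - [[0,0,19],[-0.09,0.027,0],0.085]
    - [[0,0,26],[-0.125,0.037,0],0.085]
    - [[0,0,33],[-0.16,0.047,0],0.085]
    - [[0,0,40],[-0.195,0.058,0],0.085]
    - [[0,0,47],[-0.23,0.068,0],0.085]
    - [[0,0,54],[-0.265,0.078,0],0.085]
    - [[0,0,61],[-0.3,0.089,0],0.085]
    - [[0,0,68],[-0.335,0.099,0],0.085]
    - [[0,0,75],[-0.37,0.109,0],0.085]
    - [[0,0,80],[-0.4,0.118,0],0.085]

```text
t: 22.08
tool_pos: [0.6022, -0.1003, 0.0968]
tool_rot: [-3.119, -0.364, 0.006]
contact_force: [0.6, -0.1, -0.5]
opening: 0.085
```

Run:
```python
from h import *
a=np.radians(93.7); c=np.array([.4599,.2933])-.4*np.array([np.cos(a),np.sin(a)])+.118*np.array([np.sin(a),-np.cos(a)])
print(c,move([*c,.1],13.7,[.6232,-.1519,.1],3.7), ctrl.get_obs()["tool_pos"])
```

```text
[ 0.60346697 -0.09825143] (10.0, array([0.00646558, 0.05679575, 0.        ])) [ 0.60223312 -0.10025595  0.09682962]
```

Emit:
jog_arm:
  deltas:
    - [[0,0,6],[0.004,0.03,0],0.085]
    - [[0,0,10],[0.0065,0.0568,0],0.085]
    - [[0,0,10],[0.0065,0.0568,0],0.085]
    - [[0,0,10],[0.0065,0.0568,0.02],0.085]
    - [[0,0,10],[0.0065,0.0568,0.04],0.085]
    - [[0,0,10],[0.0065,0.0568,0.04],0.085]
    - [[0,0,10],[0.0065,0.0568,0.04],0.085]

```text
t: 22.67
tool_pos: [0.6206, -0.1505, 0.0563]
tool_rot: [-3.137, -0.103, 0.01]
contact_force: [-0.2, -0.3, -0.6]
opening: 0.0848
```

Run:
```python
from h import *
im,C,o=grab("wrist","w15");print(o["opening"],o["tool_pos"],R.from_rotvec(o["tool_rot"]).as_matrix()[:,0])
Rt=R.from_rotvec(o["tool_rot"]).as_matrix(); print(w2px(C,o["tool_pos"]*[1,1,0]+[0,0,.04]))
```

```text
0.08478302646820016 [ 0.62062714 -0.15050786  0.05627146] [ 0.99784026  0.0654001  -0.00613486]
[[279.28472203 231.45147069]]
```

View pics/w15.png

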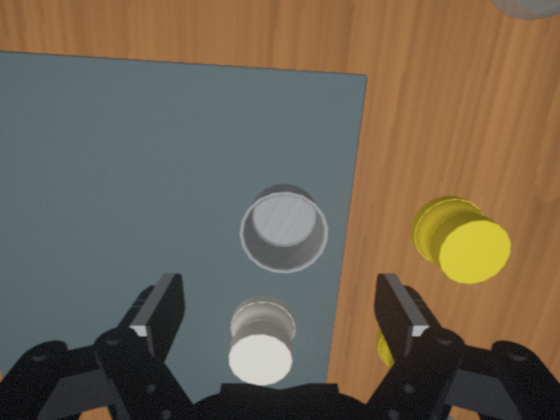

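Emit:
jog_arm:
  deltas:
    - [[0,0,0],[0,0,0.02],0.085]
    - [[0,0,0],[0,0,0.045],0.085]
    - [[0,0,0],[0,0,0.065],0.085]
    - [[0,0,0],[0,0,0.078],0.085]
    - [[0,0,0],[0,0,0.078],0.085]
    - [[0,0,0],[0,0,0.078],0.065]
    - [[0,0,0],[0,0,0.078],0.05]
    - [[0,0,0],[0,0,0.078],0.0]
    - [[0,0,0],[0,0,0.078],0.0]
    - [[0,0,0],[0,0,0.078],0.0]
    - [[0,0,0],[0,0,0.078],0.0]
    - [[0,0,0],[0,0,0.078],0.0]
  squeeze: 40

```text
t: 23.72
tool_pos: [0.6254, -0.1527, -0.0154]
tool_rot: [3.138, 0.101, 0.007]
contact_force: [0.3, 0.2, 5.3]
opening: 0.0538
```

Run:
```python
from h import *
im,C,o=grab("side","s16");print(o["opening"],o["tool_pos"],R.from_rotvec(o["tool_rot"]).as_matrix()[:,0])
p=w2px(C,[o["tool_pos"]]);u,v=p[0].astype(int); cv2.imwrite("pics/s16c.png",cv2.resize(im[v-80:v+40,u-80:u+80],None,fx=4.8,fy=4.8,interpolation=cv2.INTER_CUBIC))
```

```text
0.05380193491818805 [ 0.6254241  -0.152738   -0.01539025] [0.99790619 0.06453325 0.00432406]
```

View pics/s16c.png

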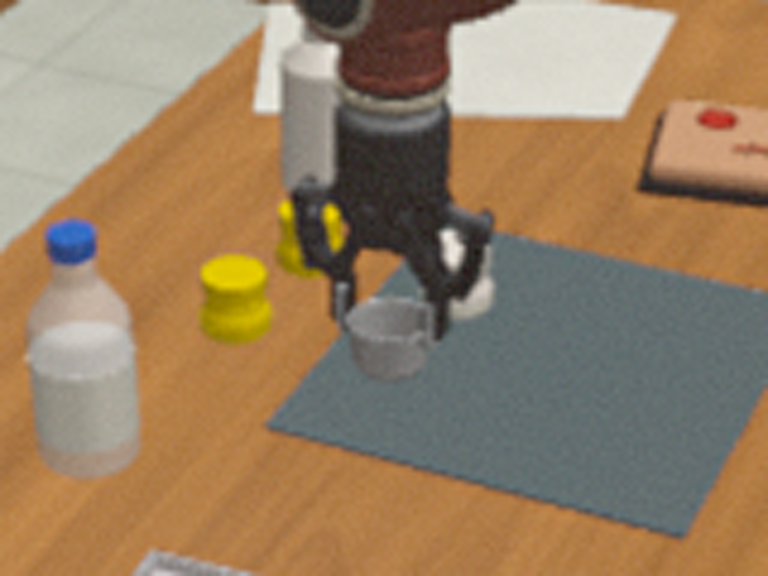

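Emit:
jog_arm:
  deltas:
    - [[0,0,0],[0,0,-0.005],0.0]
    - [[0,0,0],[0,0,-0.02],0.0]
    - [[0,0,0],[0,0,-0.045],0.0]
    - [[0,0,0],[0.001,-0.015,-0.068],0.0]
    - [[0,0,0],[0.003,-0.045,-0.068],0.0]
    - [[0,0,0],[0.005,-0.08,-0.068],0.0]
    - [[0,0,0],[0.007,-0.118,-0.068],0.0]
    - [[0,0,0],[0.009,-0.156,-0.068],0.0]
    - [[0,0,0],[0.011,-0.194,-0.068],0.0]
    - [[0,0,0],[0.013,-0.232,-0.068],0.0]
    - [[0,0,0],[0.015,-0.265,-0.068],0.0]
    - [[0,0,0],[0.0169,-0.2989,-0.068],0.0]

```text
t: 24.77
tool_pos: [0.6206, 0.1493, 0.0509]
tool_rot: [3.14, 0.102, 0.001]
contact_force: [0.8, -0.4, 0.0]
opening: 0.0541
```

Emit:
jog_arm:
  deltas:
    - [[0,0,0],[0,0,0],0.0]
    - [[0,0,0],[0,0,0],0.0]
    - [[0,0,0],[0,0,0],0.0]
    - [[0,0,0],[0,0,0.02],0.0]
    - [[0,0,0],[0,0,0.035],0.0]
    - [[0,0,0],[0,0,0.035],0.0]
    - [[0,0,0],[0,0,0.035],0.0]

```text
t: 25.35
tool_pos: [0.6192, 0.1462, 0.0128]
tool_rot: [3.14, 0.099, -0.006]
contact_force: [0.4, -0.1, -0.6]
opening: 0.054
```

Run:
```python
from h import *
im,C,o=grab("wrist","w17");print(o["opening"],o["tool_pos"],R.from_rotvec(o["tool_rot"]).as_matrix()[:,0])
```

```text
0.05395518804952655 [0.61923847 0.14616129 0.01284646] [ 0.99799949  0.06309393 -0.00402069]
```

View pics/w17.png

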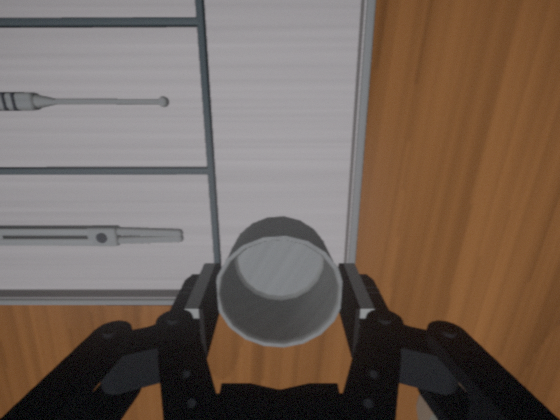

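Emit:
jog_arm:
  deltas:
    - [[0,0,0],[0,0,0.01],0.0]
    - [[0,0,0],[0,0,0.02],0.0]
    - [[0,0,0],[0,0,0.027],0.0]
    - [[0,0,0],[0,0,0.03],0.0]
    - [[0,0,0],[0,0,0.0315],0.0]
    - [[0,0,0],[0,0,0.0315],0.0]
    - [[0,0,0],[0,0,0.0315],0.0]

```text
t: 25.98
tool_pos: [0.6204, 0.1474, -0.0163]
tool_rot: [3.14, 0.102, -0.002]
contact_force: [-3.7, -1.6, 5.9]
opening: 0.0539
```

Emit:
jog_arm:
  deltas:
    - [[0,0,0],[0,0,0],0.058]
    - [[0,0,0],[0,0,0],0.07]
    - [[0,0,0],[0,0,0],0.075]
    - [[0,0,0],[0,0,0],0.075]
    - [[0,0,0],[0,0,-0.02],0.075]
    - [[0,0,0],[0,0,-0.05],0.08]
    - [[0,0,0],[0,0,-0.085],0.085]
    - [[0,0,0],[0,0,-0.1165],0.085]
    - [[0,0,0],[0,0,-0.1165],0.085]
    - [[0,0,0],[0,0,-0.1165],0.085]

```text
t: 26.82
tool_pos: [0.623, 0.1477, 0.1031]
tool_rot: [-3.139, -0.101, -0.01]
contact_force: [-0.3, 0.9, -0.0]
opening: 0.0851
```

Run:
```python
from h import *
im,C,o=grab("wrist","w18");print(o["opening"],o["tool_pos"],R.from_rotvec(o["tool_rot"]).as_matrix()[:,0])
np.save("w18.npy",np.r_[o["tool_pos"],o["tool_rot"]])
```

```text
0.08514233403449435 [0.62303885 0.14769287 0.10310463] [0.99789388 0.06456981 0.00620802]
```

View pics/w18.png

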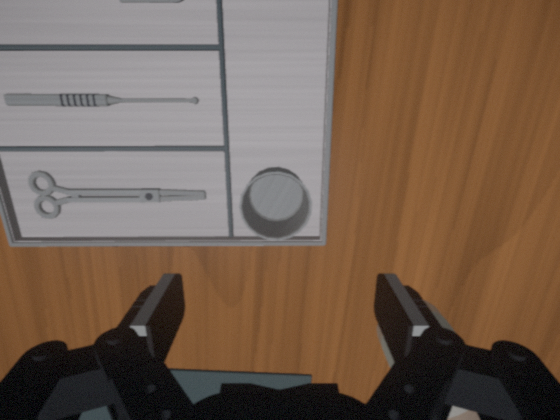

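Emit:
jog_arm:
  deltas:
    - [[0,0,0],[-0.001,0.015,0],0.085]
    - [[0,0,0],[-0.004,0.05,0],0.085]
    - [[0,0,0],[-0.007,0.088,0],0.085]
    - [[0,0,0],[-0.01,0.126,0],0.085]
    - [[0,0,0],[-0.013,0.164,0],0.085]
    - [[0,0,0],[-0.017,0.202,0],0.085]
    - [[0,0,0],[-0.02,0.24,0],0.085]
    - [[0,0,0],[-0.023,0.278,0],0.085]
    - [[0,0,0],[-0.027,0.316,0],0.085]
    - [[0,0,0],[-0.03,0.35,0],0.085]
    - [[0,0,0],[-0.032,0.378,0],0.085]
    - [[0,0,0],[-0.0329,0.3904,0],0.085]

```text
t: 27.87
tool_pos: [0.6108, -0.2482, 0.0971]
tool_rot: [-3.14, -0.096, 0.006]
contact_force: [-0.6, 0.4, -0.2]
opening: 0.0849
```

Emit:
jog_arm:
  deltas:
    - [[0,0,0],[0,0,0],0.085]
    - [[0,0,0],[0,0,0],0.085]
    - [[0,0,0],[0,0,0.02],0.085]
    - [[0,0,0],[0,0,0.04],0.085]
    - [[0,0,0],[0,0,0.04],0.085]
    - [[0,0,0],[0,0,0.04],0.085]

```text
t: 28.37
tool_pos: [0.6118, -0.2418, 0.0577]
tool_rot: [-3.137, -0.105, 0.006]
contact_force: [-0.8, 0.0, 0.1]
opening: 0.0851
```

Run:
```python
from h import *
im,C,o=grab("wrist","w19");print(o["opening"],o["tool_pos"],R.from_rotvec(o["tool_rot"]).as_matrix()[:,0])
print(w2px(C,o["tool_pos"]*[1,1,0]+[0,0,.05]))
```

```text
0.08514118437810687 [ 0.61184076 -0.24180218  0.05767156] [ 0.99777546  0.06655998 -0.00372949]
[[279.169778   236.90584353]]
```

View pics/w19.png

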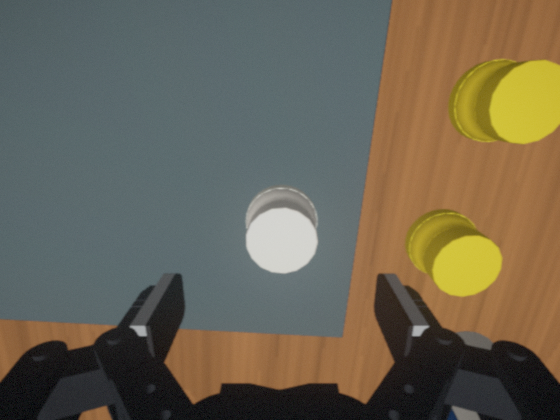

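Emit:
jog_arm:
  deltas:
    - [[0,0,0],[0,0,0.02],0.085]
    - [[0,0,0],[0,0,0.045],0.085]
    - [[0,0,0],[0,0,0.062],0.085]
    - [[0,0,0],[0,0,0.072],0.085]
    - [[0,0,0],[0,0,0.072],0.085]
    - [[0,0,0],[0,0,0.072],0.065]
    - [[0,0,0],[0,0,0.072],0.05]
    - [[0,0,0],[0,0,0.072],0.0]
    - [[0,0,0],[0,0,0.072],0.0]
    - [[0,0,0],[0,0,0.072],0.0]
    - [[0,0,0],[0,0,0.072],0.0]
    - [[0,0,0],[0,0,0.072],0.0]
  squeeze: 50

```text
t: 29.42
tool_pos: [0.6149, -0.2452, -0.0098]
tool_rot: [3.138, 0.101, 0.005]
contact_force: [-0.8, -0.2, 6.2]
opening: 0.0434
```

Run:
```python
from h import *
im,C,o=grab("side","s20");print(o["opening"],o["tool_pos"],R.from_rotvec(o["tool_rot"]).as_matrix()[:,0])
p=w2px(C,[o["tool_pos"]]);u,v=p[0].astype(int); cv2.imwrite("pics/s20c.png",cv2.resize(im[v-80:v+40,u-80:u+80],None,fx=4.8,fy=4.8,interpolation=cv2.INTER_CUBIC))
```

```text
0.04338956426345852 [ 0.61488703 -0.2452029  -0.00980804] [0.99791152 0.06450451 0.00343003]
```

View pics/s20c.png

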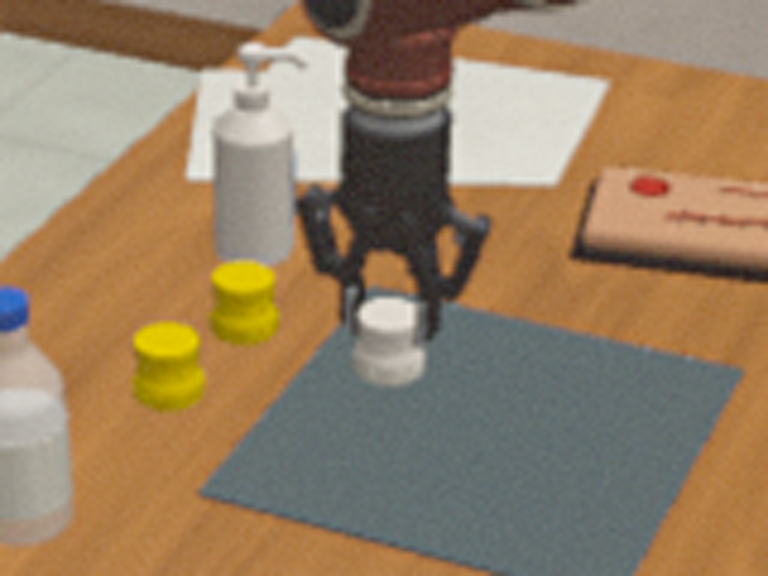

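Emit:
jog_arm:
  deltas:
    - [[0,0,0],[0,0,-0.005],0.0]
    - [[0,0,0],[0,0,-0.02],0.0]
    - [[0,0,0],[0,0,-0.045],0.0]
    - [[0,0,0],[0.001,-0.015,-0.075],0.0]
    - [[0,0,0],[0.003,-0.045,-0.082],0.0]
    - [[0,0,0],[0.005,-0.08,-0.082],0.0]
    - [[0,0,0],[0.007,-0.118,-0.082],0.0]
    - [[0,0,0],[0.009,-0.156,-0.082],0.0]
    - [[0,0,0],[0.011,-0.194,-0.082],0.0]
    - [[0,0,0],[0.014,-0.232,-0.082],0.0]
    - [[0,0,0],[0.016,-0.265,-0.082],0.0]
    - [[0,0,0],[0.0177,-0.2964,-0.082],0.0]

```text
t: 30.47
tool_pos: [0.6112, 0.0547, 0.0705]
tool_rot: [-3.14, -0.102, -0.0]
contact_force: [0.4, -0.6, -1.3]
opening: 0.0434
```

Emit:
jog_arm:
  deltas:
    - [[0,0,0],[0.002,-0.035,0],0.0]
    - [[0,0,0],[0.004,-0.07,0],0.0]
    - [[0,0,0],[0.006,-0.105,0],0.0]
    - [[0,0,0],[0.008,-0.14,0],0.0]
    - [[0,0,0],[0.01,-0.175,0],0.0]
    - [[0,0,0],[0.012,-0.21,0],0.0]
    - [[0,0,0],[0.014,-0.235,0],0.0]
    - [[0,0,0],[0.015,-0.25,0],0.0]
    - [[0,0,0],[0.015,-0.25,0],0.0]
    - [[0,0,0],[0.015,-0.25,0.02],0.0]
    - [[0,0,0],[0.015,-0.25,0.04],0.0]
    - [[0,0,0],[0.015,-0.25,0.04],0.0]

```text
t: 31.47
tool_pos: [0.6073, 0.3004, 0.0251]
tool_rot: [3.137, 0.1, -0.012]
contact_force: [-0.5, -1.3, -2.2]
opening: 0.0433
```

Run:
```python
from h import *
im,C,o=grab("wrist","w21");print(o["opening"],o["tool_pos"],R.from_rotvec(o["tool_rot"]).as_matrix()[:,0])
```

```text
0.04333964889136326 [0.60733957 0.30043487 0.02506648] [ 0.99794462  0.06357662 -0.00803365]
```

View pics/w21.png

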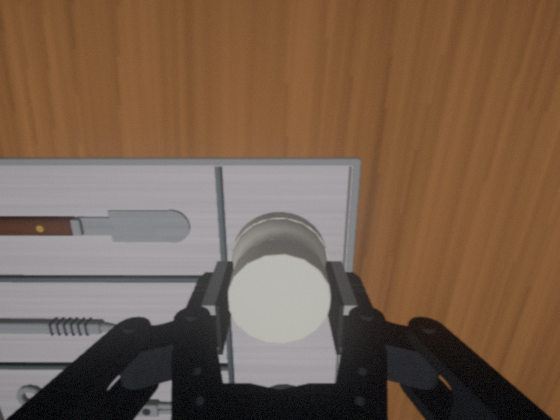

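Emit:
jog_arm:
  deltas:
    - [[0,0,0],[0,0,0.015],0.0]
    - [[0,0,0],[0,0,0.028],0.0]
    - [[0,0,0],[0,0,0.036],0.0]
    - [[0,0,0],[0,0,0.039],0.0]
    - [[0,0,0],[0,0,0.0405],0.0]
    - [[0,0,0],[0,0,0.041],0.0]
    - [[0,0,0],[0,0,0.041],0.0]

```text
t: 32.1
tool_pos: [0.6108, 0.3031, -0.0108]
tool_rot: [-3.14, -0.101, -0.001]
contact_force: [-1.1, -1.2, 1.0]
opening: 0.0432
```

Emit:
jog_arm:
  deltas:
    - [[0,0,0],[0,0,0],0.05]
    - [[0,0,0],[0,0,0],0.065]
    - [[0,0,0],[0,0,0],0.07]
    - [[0,0,0],[0,0,0],0.07]
    - [[0,0,0],[0,0,-0.02],0.07]
    - [[0,0,0],[0,0,-0.05],0.075]
    - [[0,0,0],[0,0,-0.085],0.08]
    - [[0,0,0],[0,0,-0.125],0.08]
    - [[0,0,0],[0,0,-0.165],0.08]
    - [[0,0,0],[0,0,-0.2],0.08]
    - [[0,0,0],[0,0,-0.2],0.08]
    - [[0,0,0],[0,0,-0.2],0.08]

```text
t: 33.1
tool_pos: [0.6126, 0.3039, 0.1934]
tool_rot: [-3.137, -0.101, -0.012]
contact_force: [-0.3, 0.6, -0.8]
opening: 0.0799
```

Emit:
jog_arm:
  deltas:
    - [[0,0,0],[-0.03,0.035,-0.02],0.08]
    - [[0,0,0],[-0.06,0.07,-0.03],0.08]
    - [[0,0,0],[-0.09,0.105,-0.05],0.08]
    - [[0,0,0],[-0.09,0.12,-0.06],0.08]
    - [[0,0,0],[-0.09,0.12,-0.06],0.08]
    - [[0,0,0],[-0.09,0.12,-0.06],0.08]
    - [[0,0,0],[-0.09,0.12,-0.06],0.08]
    - [[0,0,0],[-0.09,0.12,-0.06],0.08]
    - [[0,0,0],[-0.09,0.12,-0.06],0.08]

```text
t: 33.85
tool_pos: [0.528, 0.1782, 0.2468]
tool_rot: [3.14, 0.103, -0.005]
contact_force: [0.3, 0.0, -0.2]
opening: 0.0801
```

Run:
```python
from h import *
im,C,o=grab("wrist","w22");print(o["opening"],o["tool_pos"],o["tool_rot"].tolist(),o["t"])
np.save("w22.npy",np.r_[o["tool_pos"],o["tool_rot"]])
grab("side","s22"); grab("scene","sc22")
```

```text
0.08011215057827942 [0.52804394 0.17819877 0.24675485] [3.1395787115399947, 0.1031566024377586, -0.004894172825078877] 33.85
```

View pics/w22.png

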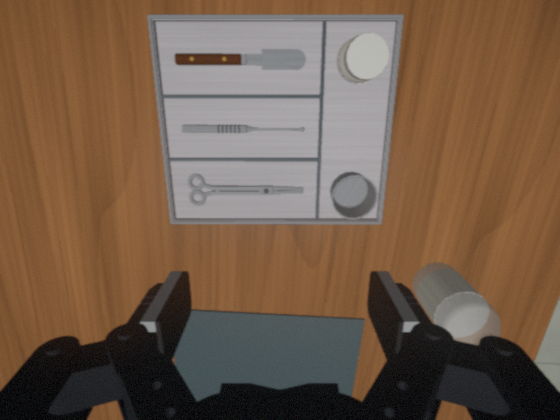

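View pics/s22.png

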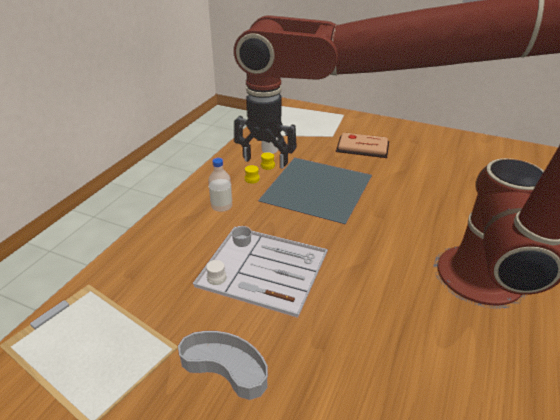

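Everything is in the tray. I'll measure the final positions in the tray frame before handing in.

Run:
```python
from h import *
np.set_printoptions(precision=4,suppress=True)
im=cv2.imread("pics/w22.png"); v=np.load("w22.npy"); C=cam("wrist",{"tool_pos":v[:3],"tool_rot":v[3:]})
hsv=cv2.cvtColor(im,cv2.COLOR_BGR2HSV); m=((hsv[:,:,1]<60)&(hsv[:,:,2]>50)).astype(np.uint8); m[232:]=0
m=cv2.morphologyEx(m,cv2.MORPH_CLOSE,np.ones((7,7))); cs,_=cv2.findContours(m,0,1); c=max(cs,key=cv2.contourArea)
ap=cv2.approxPolyDP(cv2.convexHull(c),8,True)[:,0]; w=px2w(C,ap,.014); print(ap.tolist()); print(w)
ctr=w.mean(0); s=w[np.argsort(w[:,0])]; dx=s[2:].mean(0)-s[:2].mean(0); a=np.arctan2(dx[1],dx[0]); print("tray",ctr,a,np.linalg.norm(dx))
def tf(uv,z): return (px2w(C,uv,z)-ctr)@np.array([[np.cos(a),-np.sin(a)],[np.sin(a),np.cos(a)]])
for n,uv,z in [("forc",[(189,189),(303,190)],.007),("probe",[(182,128.5),(304,129)],.008),("spat",[(175,58.5),(306,59.5)],.008),("gall",[(353,195)],.039),("jar",[(366.5,57)],.049)]:
    t=tf(uv,z); print(n,t.tolist(),t.mean(0), np.arctan2(*(t[-1]-t[0])[::-1]) if len(t)>1 else "")
C2=cam("scene");print(px2w(C2,[(107,153)],.026))
x0=145;b=cv2.resize(im[5:230,x0:410],None,fx=2.6,fy=2.6,interpolation=cv2.INTER_CUBIC); cv2.imwrite("pics/w22c.png",b)
for s in ("scene","side"):
    d=cv2.absdiff(cv2.imread(f"pics/{s}0.png"),cv2.imread("pics/sc22.png" if s=="scene" else "pics/s22.png")).max(2)
    print(s,"dish diff",(d[160:235,435:485]>40).sum() if s=="scene" else (d[325:400,175:270]>40).sum(),"saline diff",(d[222:275,250:284]>40).sum() if s=="scene" else (d[155:210,207:233]>40).sum())
```

```text
[[403, 16], [381, 223], [170, 222], [148, 15]]
[[0.6509 0.3487]
 [0.6664 0.1077]
 [0.3886 0.0905]
 [0.3741 0.3317]]
tray [0.52   0.2196] 0.06163267598196578 0.2778460212022161
forc [[-0.11223708799576987, -0.077470005856624], [0.03575280661198227, -0.07807701261478195]] [-0.0382 -0.0778] -0.004101654074130388
probe [[-0.11418497649721539, -0.0005296756262924907], [0.034821137544436984, -0.000490279092302213]] [-0.0397 -0.0005] 0.00026439541307184854
spat [[-0.11520528979847759, 0.07797246914405964], [0.034939215587398945, 0.07745075297710648]] [-0.0401  0.0777] -0.003474746317895475
gall [[0.0938460630951651, -0.07492202983948278]] [ 0.0938 -0.0749] 
jar [[0.09437557315722722, 0.07655726148857009]] [0.0944 0.0766] 
[[ 0.4787 -0.5167]]
scene dish diff 0 saline diff 0
side dish diff 0 saline diff 0
```

View pics/w22c.png

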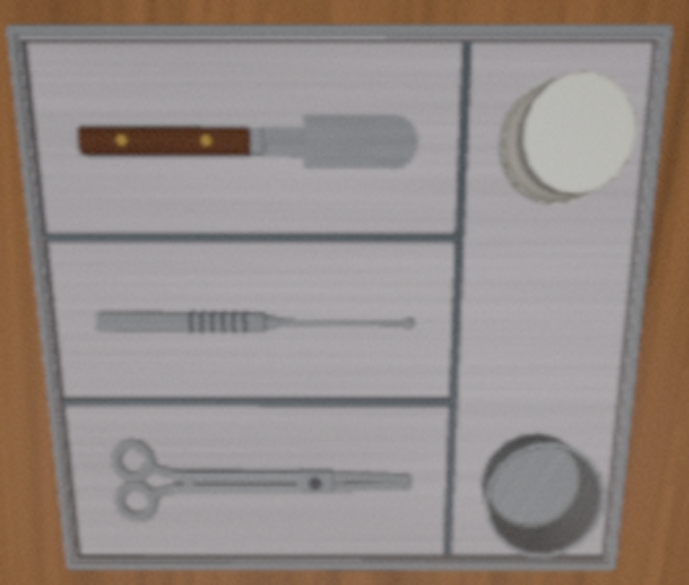

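The enlarged crop shows all five things within about 3 mm of target, with handles to the front. The dish and bottle haven't moved.

Run:
```python
from station import job
print(job.finish_job())
```

```text
the job is handed in; nothing more can be done
None
```

The tray is set and handed in at about 34 s of the 138 s allowed. The pad is on the tray's -y side, so the forceps went in the lane at y=-78, the probe at 0 and the spatula at +78. The gallipot stands behind the forceps and the white jar behind the spatula. I left the two yellow jars alone.

**Last checks:** measured in the tray frame from a wrist picture, everything is well inside tolerance.

| Item | Position x, y (mm) | Target x, y (mm) |
|---|---|---|
| Forceps | -38, -78 | -40, -78 |
| Probe | -40, 0 | -40, 0 |
| Spatula | -40, 78 | -40, 78 |
| Gallipot | 94, -75 | 96, -78 |
| Jar | 94, 77 | 96, 78 |

- **Alignment:** instrument yaw is within 0.01 rad of the tray, and all handles point to the front.
- **Uprightness:** I judged the gallipot and jar upright from the pictures and did not measure their tilt.
- **Bystanders:** comparing start and end pictures, nothing changed in the dish or bottle regions of either fixed camera.
- **Release:** the gripper is open and well above everything.

**What disagreed:**
- **Fingertip position:** the fingertips ended about 36–40 mm short of the reported TCP, though the notes put them at the TCP. My first try at the forceps therefore closed above them without touching anything. After checking in three camera views, I made all later grasps with the TCP commanded lower.
- **Finger opening:** readings on the objects were up to 7 mm below the stated widths, largest on the jar. No object slipped.

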